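# Portion lantern beads with the scoop and clip the scoop away

## Task

Using the scoop, take wooden beads from the trough and tip at least three of the five into the open pot, leaving no bead outside the pot and the trough; do not touch the beads with the fingers, and do not upset the pot or push the other things on the bench about. Then put the scoop away: press its handle end fully down into the sprung clip until the jaw has closed over it, with the pan lying flat on the bench, and let go.

Things in the scene. Friction and masses are not known exactly. Their poses are not given: they have to be found in the camera images.
- trough: Fixed open wooden trough, 296 x 88 mm, side walls 36 mm high. Origin: centre of its underside; x along its length. Inside: floor 6 mm above the bench, 76 mm wide, from x = -135 mm (upright end wall) to x = +115 mm, where a flat ramp rises at 48 degrees to 36 mm height; behind it (x = 145 mm) an end board stands 62 mm high. The beads start at x above -25 mm; the pan fits in the free end behind them.
- bead1: Wooden ball bead, 28 mm in diameter, 11 g, with a dark bore; origin at its centre (20 mm above the bench when on the trough's floor). It rolls. All five are alike.
- bead2: As bead1.
- bead3: As bead1.
- bead4: As bead1.
- bead5: As bead1.
- scoop: Hand scoop, 0.15-0.22 kg: aluminium pan 80 (x) x 64 mm (y), 2 mm sheet, walls 32 mm high at the sides and back, open at the lip (x = +40 mm). Origin: underside of the pan's centre; +x to the lip. A neck at x = -43 mm carries a bamboo rod, 14 mm thick, axis along x at z = 58 mm, from x = -40 to -180 mm. Grip block on it: x -105 to -55 mm, 16 mm wide (y), 24 mm high. Set down, it stands on its pan.
- scoop_grip (a point): Centre of the scoop's grip block (scoop x = -80, y = 0, z = 58 mm).
- scoop_lip (a point): Middle of the scoop's lip, underside (scoop x = +40 mm, z = 0).
- scoop_tail (a point): Point on the axis of the scoop's rod that belongs in the clip (scoop x = -152, y = 0, z = 58 mm).
- clip: Fixed clip: dark wooden block 30 (x) x 64 (y) x 50 mm high with a steel fork on top, 24 mm long in x. Origin: centre of its underside; groove along x, 17 mm wide, between a fixed prong (+y) and a sprung hinged jaw (-y); both flare to a funnel 35 mm wide at 90 mm height. The jaw's nib, 67 mm up, half closes the groove; the rod pressed down (5 to 10 N) passes it. The rod may point either way.
- clip_seat (a point): Where the rod's axis lies when seated: middle of the groove, 58 mm above the bench, the rod's height when the pan is flat on the bench; x along the groove.
- jaw (a joint): Opening angle of the clip's jaw, rad: 0 closed, about 0.2 while the rod passes the nib, 0.6 at most; a spring closes it.
- pot: Open round terracotta pot, 124 mm wide at the rim, 65 mm high, wall 4 mm, 0.35 to 0.65 kg, loose. Origin: centre of its underside. A closed glue tin (60 mm wide, 55 mm high, pale label) stands near it; they may have changed places.
- pot_in (a point): Centre of the pot's inner floor.
- glue_tin: Closed glue tin, 60 mm wide, 55 mm high, to be left alone; origin at the centre of its underside.
- spool: Wooden thread spool, 40 mm wide and high, to be left alone.
- brush: Brush lying beyond the trough, to be left alone.
- offcut: Piece of bamboo cane, 110 mm long, 32 mm thick, lying near the robot, to be left alone.
- awl: Awl with dark wooden handle lying beyond the trough, to be left alone.
- block: Small wooden block, 70 x 40 x 30 mm, near the robot, to be left alone.
Mind the look-alikes: they are no part of the job. What is shaped like the clip but red or yellow is not meant.

How it is judged (in metres and radians):
On the way, in this order (a step that is already met when the one before it is completed fails the run):
1. a bead rides in the lifted scoop, clear of the trough (((x of bead1 in the frame of scoop between -0.04 and 0.04 m and y of bead1 in the frame of scoop between -0.032 and 0.032 m and z of bead1 in the frame of scoop between 0 and 0.05 m and height (world z) of bead1 above 0.075 m) or (x of bead2 in the frame of scoop between -0.04 and 0.04 m and y of bead2 in the frame of scoop between -0.032 and 0.032 m and z of bead2 in the frame of scoop between 0 and 0.05 m and height (world z) of bead2 above 0.075 m) or (x of bead3 in the frame of scoop between -0.04 and 0.04 m and y of bead3 in the frame of scoop between -0.032 and 0.032 m and z of bead3 in the frame of scoop between 0 and 0.05 m and height (world z) of bead3 above 0.075 m) or (x of bead4 in the frame of scoop between -0.04 and 0.04 m and y of bead4 in the frame of scoop between -0.032 and 0.032 m and z of bead4 in the frame of scoop between 0 and 0.05 m and height (world z) of bead4 above 0.075 m) or (x of bead5 in the frame of scoop between -0.04 and 0.04 m and y of bead5 in the frame of scoop between -0.032 and 0.032 m and z of bead5 in the frame of scoop between 0 and 0.05 m and height (world z) of bead5 above 0.075 m))), for 0.2 s.
2. at least three beads lie in the pot ((((horizontal distance between bead1 and pot_in below 0.06 m and z of bead1 in the frame of pot between 0.005 and 0.058 m) and (horizontal distance between bead2 and pot_in below 0.06 m and z of bead2 in the frame of pot between 0.005 and 0.058 m) and (horizontal distance between bead3 and pot_in below 0.06 m and z of bead3 in the frame of pot between 0.005 and 0.058 m)) or ((horizontal distance between bead1 and pot_in below 0.06 m and z of bead1 in the frame of pot between 0.005 and 0.058 m) and (horizontal distance between bead2 and pot_in below 0.06 m and z of bead2 in the frame of pot between 0.005 and 0.058 m) and (horizontal distance between bead4 and pot_in below 0.06 m and z of bead4 in the frame of pot between 0.005 and 0.058 m)) or ((horizontal distance between bead1 and pot_in below 0.06 m and z of bead1 in the frame of pot between 0.005 and 0.058 m) and (horizontal distance between bead2 and pot_in below 0.06 m and z of bead2 in the frame of pot between 0.005 and 0.058 m) and (horizontal distance between bead5 and pot_in below 0.06 m and z of bead5 in the frame of pot between 0.005 and 0.058 m)) or ((horizontal distance between bead1 and pot_in below 0.06 m and z of bead1 in the frame of pot between 0.005 and 0.058 m) and (horizontal distance between bead3 and pot_in below 0.06 m and z of bead3 in the frame of pot between 0.005 and 0.058 m) and (horizontal distance between bead4 and pot_in below 0.06 m and z of bead4 in the frame of pot between 0.005 and 0.058 m)) or ((horizontal distance between bead1 and pot_in below 0.06 m and z of bead1 in the frame of pot between 0.005 and 0.058 m) and (horizontal distance between bead3 and pot_in below 0.06 m and z of bead3 in the frame of pot between 0.005 and 0.058 m) and (horizontal distance between bead5 and pot_in below 0.06 m and z of bead5 in the frame of pot between 0.005 and 0.058 m)) or ((horizontal distance between bead1 and pot_in below 0.06 m and z of bead1 in the frame of pot between 0.005 and 0.058 m) and (horizontal distance between bead4 and pot_in below 0.06 m and z of bead4 in the frame of pot between 0.005 and 0.058 m) and (horizontal distance between bead5 and pot_in below 0.06 m and z of bead5 in the frame of pot between 0.005 and 0.058 m)) or ((horizontal distance between bead2 and pot_in below 0.06 m and z of bead2 in the frame of pot between 0.005 and 0.058 m) and (horizontal distance between bead3 and pot_in below 0.06 m and z of bead3 in the frame of pot between 0.005 and 0.058 m) and (horizontal distance between bead4 and pot_in below 0.06 m and z of bead4 in the frame of pot between 0.005 and 0.058 m)) or ((horizontal distance between bead2 and pot_in below 0.06 m and z of bead2 in the frame of pot between 0.005 and 0.058 m) and (horizontal distance between bead3 and pot_in below 0.06 m and z of bead3 in the frame of pot between 0.005 and 0.058 m) and (horizontal distance between bead5 and pot_in below 0.06 m and z of bead5 in the frame of pot between 0.005 and 0.058 m)) or ((horizontal distance between bead2 and pot_in below 0.06 m and z of bead2 in the frame of pot between 0.005 and 0.058 m) and (horizontal distance between bead4 and pot_in below 0.06 m and z of bead4 in the frame of pot between 0.005 and 0.058 m) and (horizontal distance between bead5 and pot_in below 0.06 m and z of bead5 in the frame of pot between 0.005 and 0.058 m)) or ((horizontal distance between bead3 and pot_in below 0.06 m and z of bead3 in the frame of pot between 0.005 and 0.058 m) and (horizontal distance between bead4 and pot_in below 0.06 m and z of bead4 in the frame of pot between 0.005 and 0.058 m) and (horizontal distance between bead5 and pot_in below 0.06 m and z of bead5 in the frame of pot between 0.005 and 0.058 m)))), for 0.2 s.
At the end, for the whole second after the job is handed in: At least three beads at rest in the pot, the others at rest in the trough, the pot upright; the scoop's tail point within 4 mm sideways, 3 mm in height and 15 mm along the groove of the clip's seat, rod along the groove within 0.12 rad, pan flat within 0.08 rad, jaw below 0.06 rad ((((horizontal distance between bead1 and pot_in below 0.06 m and z of bead1 in the frame of pot between 0.005 and 0.058 m) and (horizontal distance between bead2 and pot_in below 0.06 m and z of bead2 in the frame of pot between 0.005 and 0.058 m) and (horizontal distance between bead3 and pot_in below 0.06 m and z of bead3 in the frame of pot between 0.005 and 0.058 m)) or ((horizontal distance between bead1 and pot_in below 0.06 m and z of bead1 in the frame of pot between 0.005 and 0.058 m) and (horizontal distance between bead2 and pot_in below 0.06 m and z of bead2 in the frame of pot between 0.005 and 0.058 m) and (horizontal distance between bead4 and pot_in below 0.06 m and z of bead4 in the frame of pot between 0.005 and 0.058 m)) or ((horizontal distance between bead1 and pot_in below 0.06 m and z of bead1 in the frame of pot between 0.005 and 0.058 m) and (horizontal distance between bead2 and pot_in below 0.06 m and z of bead2 in the frame of pot between 0.005 and 0.058 m) and (horizontal distance between bead5 and pot_in below 0.06 m and z of bead5 in the frame of pot between 0.005 and 0.058 m)) or ((horizontal distance between bead1 and pot_in below 0.06 m and z of bead1 in the frame of pot between 0.005 and 0.058 m) and (horizontal distance between bead3 and pot_in below 0.06 m and z of bead3 in the frame of pot between 0.005 and 0.058 m) and (horizontal distance between bead4 and pot_in below 0.06 m and z of bead4 in the frame of pot between 0.005 and 0.058 m)) or ((horizontal distance between bead1 and pot_in below 0.06 m and z of bead1 in the frame of pot between 0.005 and 0.058 m) and (horizontal distance between bead3 and pot_in below 0.06 m and z of bead3 in the frame of pot between 0.005 and 0.058 m) and (horizontal distance between bead5 and pot_in below 0.06 m and z of bead5 in the frame of pot between 0.005 and 0.058 m)) or ((horizontal distance between bead1 and pot_in below 0.06 m and z of bead1 in the frame of pot between 0.005 and 0.058 m) and (horizontal distance between bead4 and pot_in below 0.06 m and z of bead4 in the frame of pot between 0.005 and 0.058 m) and (horizontal distance between bead5 and pot_in below 0.06 m and z of bead5 in the frame of pot between 0.005 and 0.058 m)) or ((horizontal distance between bead2 and pot_in below 0.06 m and z of bead2 in the frame of pot between 0.005 and 0.058 m) and (horizontal distance between bead3 and pot_in below 0.06 m and z of bead3 in the frame of pot between 0.005 and 0.058 m) and (horizontal distance between bead4 and pot_in below 0.06 m and z of bead4 in the frame of pot between 0.005 and 0.058 m)) or ((horizontal distance between bead2 and pot_in below 0.06 m and z of bead2 in the frame of pot between 0.005 and 0.058 m) and (horizontal distance between bead3 and pot_in below 0.06 m and z of bead3 in the frame of pot between 0.005 and 0.058 m) and (horizontal distance between bead5 and pot_in below 0.06 m and z of bead5 in the frame of pot between 0.005 and 0.058 m)) or ((horizontal distance between bead2 and pot_in below 0.06 m and z of bead2 in the frame of pot between 0.005 and 0.058 m) and (horizontal distance between bead4 and pot_in below 0.06 m and z of bead4 in the frame of pot between 0.005 and 0.058 m) and (horizontal distance between bead5 and pot_in below 0.06 m and z of bead5 in the frame of pot between 0.005 and 0.058 m)) or ((horizontal distance between bead3 and pot_in below 0.06 m and z of bead3 in the frame of pot between 0.005 and 0.058 m) and (horizontal distance between bead4 and pot_in below 0.06 m and z of bead4 in the frame of pot between 0.005 and 0.058 m) and (horizontal distance between bead5 and pot_in below 0.06 m and z of bead5 in the frame of pot between 0.005 and 0.058 m))) and ((horizontal distance between bead1 and pot_in below 0.06 m and z of bead1 in the frame of pot between 0.005 and 0.058 m) or (x of bead1 in the frame of trough between -0.145 and 0.145 m and y of bead1 in the frame of trough between -0.041 and 0.041 m and z of bead1 in the frame of trough below 0.06 m)) and ((horizontal distance between bead2 and pot_in below 0.06 m and z of bead2 in the frame of pot between 0.005 and 0.058 m) or (x of bead2 in the frame of trough between -0.145 and 0.145 m and y of bead2 in the frame of trough between -0.041 and 0.041 m and z of bead2 in the frame of trough below 0.06 m)) and ((horizontal distance between bead3 and pot_in below 0.06 m and z of bead3 in the frame of pot between 0.005 and 0.058 m) or (x of bead3 in the frame of trough between -0.145 and 0.145 m and y of bead3 in the frame of trough between -0.041 and 0.041 m and z of bead3 in the frame of trough below 0.06 m)) and ((horizontal distance between bead4 and pot_in below 0.06 m and z of bead4 in the frame of pot between 0.005 and 0.058 m) or (x of bead4 in the frame of trough between -0.145 and 0.145 m and y of bead4 in the frame of trough between -0.041 and 0.041 m and z of bead4 in the frame of trough below 0.06 m)) and ((horizontal distance between bead5 and pot_in below 0.06 m and z of bead5 in the frame of pot between 0.005 and 0.058 m) or (x of bead5 in the frame of trough between -0.145 and 0.145 m and y of bead5 in the frame of trough between -0.041 and 0.041 m and z of bead5 in the frame of trough below 0.06 m)) and linear speed of each of bead1, bead2, bead3, bead4, bead5 below 0.03 m/s and x of scoop_tail in the frame of clip_seat between -0.015 and 0.015 m and y of scoop_tail in the frame of clip_seat between -0.004 and 0.004 m and z of scoop_tail in the frame of clip_seat between -0.004 and 0.003 m and angle between the x axis of scoop and the x axis of clip, either way round below 0.12 rad and value of joint jaw below 0.06 rad and angle between scoop's own z axis and vertical below 0.08 rad and linear speed of scoop below 0.02 m/s and angle between pot's own z axis and vertical below 0.1 rad); the robot touches nothing.
It fails at once if the fingers touch a bead (contact force between the fingers and bead1 above 0.5 N or contact force between the fingers and bead2 above 0.5 N or contact force between the fingers and bead3 above 0.5 N or contact force between the fingers and bead4 above 0.5 N or contact force between the fingers and bead5 above 0.5 N).
It fails at once if the pot is tipped by more than 0.35 rad or shifted by more than 40 mm (angle between pot's own z axis and vertical above 0.35 rad or distance of pot from where it was at the start of the episode above 0.04 m).
It fails at once if a bystander (glue tin, thread spool, brush, bamboo offcut, awl, wooden block) is shifted by more than 30 mm (distance of any of glue_tin, spool, brush, offcut, awl, block from where it was at the start of the episode above 0.03 m).
It also fails if it takes over 64 s, if anything falls off the work surface, if the arm or the gripper's body presses on something with over 40 N, if the wrist force passes 120 N, or if a joint passes its speed limit or range.

## Robot

A 7-joint arm with a two-finger parallel gripper is mounted at the origin on the work surface. World frame = base frame: x ahead of the robot, y to its left, z up, the work surface at z = 0. Lengths are in mm, angles in degrees, forces in N, time in s.
With the tool pointing down it reaches from about 425 to 1025 mm from the base axis. Payload 3.6 kg.
Tool frame: the origin (TCP) lies midway between the tips of the shut fingers; the grasp point (between the pads) lies 19 mm behind it; z points along the fingers, y is the line along which they close (so a half turn about z gives the same grasp; the last joint's range is limited). The gripper opens to 85 mm and grips with 20 to 120 N. Pads are 22 mm wide; open, the fingers measure 114 mm over their backs; the gripper's body (76 mm by 85 mm) begins 54 mm behind the grasp point. The pads swing forward as they close: fully open they stand 13 mm farther back than shut.
Start: joints at [69.929, 33.873, 2.773, 92.16, -1.908, 54.013, -1.931], TCP at [184.142, -701.229, 231.302] pointing down, gripper open.
Joint ranges: [-153.93, 153.93], [-27.13, 128.08], [-72.61, 78.16], [10.71, 143.7], [-87.88, 267.88], [4.46, 118.87], [-176.78, 176.78]. Speed limits (degrees/s): [147.25, 147.25, 180, 180, 180, 180, 180].

## Interface

Orientations are given as [roll, pitch, yaw] about the fixed x, y, z axes, in that order (R = Rz(yaw) Ry(pitch) Rx(roll)).
In Python, from plant import get_obs, grab_frame, camera_model, job_done gives the robot as it stands.
- The arm moves only by the tool jog_arm, never from a script. Its argument "series" is a list of rows, each a list of 6 numbers: the shift along the tool's x, y, z in mm, then the turn, a rotation vector about the tool's x, y, z in rad. In form: [[tx, ty, tz, wx, wy, wz], ...]. A call has 1 to 8 rows; each row shifts and turns the commanded pose from where the row before left it, along the tool's axes as they then stand; what a row does not reach is not made up. A row lasts 1/8 s, in which the tool goes at most 62.5 mm and 10.7 degrees, less where a joint would pass 70% of its speed; a pose out of reach is approached as far as the arm can. A call is refused whole if a number of a shift passes 62.5 or a number of a turn 0.188, either way. A call with a gripper value outside its range is refused whole. "grip" is the closure in counts, from 0 (fully open) to 255 (shut), set as the call begins (left out, the last holds). The fingers move at their own pace and stop on an object; "newtons" is the grip in N (left out, the last holds). Time passes only in rows, so rows that do not move let the fingers close. It gives the time, the measured TCP pose, the force, the opening and the grip force at its end, in the units of the state.
- get_obs(): the state, without advancing time (a new reading comes with each control period).
- grab_frame(name): name is "side" or "top" or "wrist"; returns (picture, depth): 384x512x3 uint8, red, green, blue; 384x512 float32, mm along the optical axis (not along the pixel's ray), 0 where there is no reading.
- camera_model(name): a dict with "mtx" (3x3 intrinsics, pixels), "rvec" (rotation vector, rad) and "tvec" (3), from world to camera coordinates, as OpenCV has them; the wrist camera has in their place "hand_eye" (4x4, takes a point from camera to tool coordinates, whose origin is the TCP and whose axes are the flange's). Camera axes: x right, y down, z forward; pixel columns grow to the right and rows downward; lengths in mm; the calibration is good to about 2 mm. A picture is of the moment at which its call begins: read the wrist's pose just before it. camera_model takes no time and is no camera call.
- job_done(): hands the job in; it is judged then, once.
The state is a dict: "clock": time; "q": joint angles; "joint_vel": joint speeds; "tau": joint torques, N m; "position": TCP position; "ee_rot": TCP orientation; "wrist_force": force on the tool from outside, world axes, zero at the start; "moment": the same for the moment, N m; "grip_width": opening from 0.0 (shut) to 1.0 (fully open); "grasp_force": force on a finger pad.
Only numpy, scipy, OpenCV 4.12 (cv2) and the standard library are available. Lean on these libraries where they do the work, as an engineer would, in place of code of your own. Each camera call takes 0.05 s, during which the arm holds its last target. There are 200 camera calls.

## Working session

There is one attempt and no reset: what is moved stays moved. The work goes in short steps, Python scripts to look and compute and a tool call to move; the robot and the scene stay as the last step left them, time stands still between calls to the robot, and variables do not carry over. Pictures are saved under pics/ and viewed, at most 10 in all, crops included, and the job is handed in when it is done.

Besides the shell and the picture viewer there is one more tool, called by a JSON object that holds its "name" and its "arguments". jog_arm: Moves the arm, as the interface text tells. Its arguments: {"type":"object","properties":{"series":{"type":"array"},"grip":{"type":"number"},"newtons":{"type":"number"}},"required":["series"]}

```bash
mkdir -p pics; ls
cat > h.py <<'E'
import numpy as np, cv2
from scipy.spatial.transform import Rotation as R
from plant import get_obs, grab_frame, camera_model, job_done
def save(p,n): cv2.imwrite('pics/'+n,cv2.cvtColor(p,cv2.COLOR_RGB2BGR))
def cam(name,obs=None):
    m=camera_model(name);K=np.array(m['mtx'])
    if name=='wrist':
        T=np.eye(4);T[:3,:3]=R.from_euler('xyz',obs['ee_rot'],degrees=True).as_matrix();T[:3,3]=obs['position']
        return K,T@np.array(m['hand_eye'])
    W=np.eye(4);W[:3,:3]=cv2.Rodrigues(np.array(m['rvec'],float))[0];W[:3,3]=np.ravel(m['tvec'])
    return K,np.linalg.inv(W)
def cloud(d,K,T):
    v,u=np.mgrid[:d.shape[0],:d.shape[1]]
    P=np.stack([(u-K[0,2])/K[0,0]*d,(v-K[1,2])/K[1,1]*d,d],-1)
    return P@T[:3,:3].T+T[:3,3]
def plane(u,v,z,K,T):
    r=T[:3,:3]@np.array([(u-K[0,2])/K[0,0],(v-K[1,2])/K[1,1],1]);return T[:3,3]+r*(z-T[2,3])/r[2]
E
python3 - <<'E'
from h import *
o=get_obs();print(o)
for n in('top','side'):
    p,d=grab_frame(n);save(p,n+'0.png');K,T=cam(n);np.savez(n+'0.npz',p=p,d=d,K=K,T=T);print(n,K,T.round(2))
E
```

```text
pics
{'clock': 0.0, 'q': array([69.92936198, 33.92457632,  2.76626122, 92.23717746, -1.90959751,
       54.01073793, -1.93189637]), 'joint_vel': array([-0.04543843, -0.0311967 ,  0.00733393, -0.05827935, -0.03340433,
        0.00388039,  0.02862386]), 'tau': array([ 7.60608600e-04, -5.48690522e+01,  1.54655535e+00, -1.98121190e+01,
        9.40077327e-03,  8.63077497e-03, -5.20529582e-06]), 'position': array([ 183.95518337, -700.42069912,  230.14986862]), 'ee_rot': array([-1.79873715e+02,  5.17185743e-03,  1.47170002e+01]), 'wrist_force': array([-0.13776873,  0.43172042, -0.24744226]), 'moment': array([-0.01322389,  0.05063726, -0.00449302]), 'grasp_force': 0.0, 'grip_width': 0.9970395437269439}
top [[483.33077129   0.         260.116933  ]
 [  0.         483.33077129 192.1257073 ]
 [  0.           0.           1.        ]] [[ 2.00000e-02 -9.90000e-01  1.40000e-01  3.66850e+02]
 [-1.00000e+00 -3.00000e-02 -1.00000e-02 -9.21100e+01]
 [ 1.00000e-02 -1.40000e-01 -9.90000e-01  1.29293e+03]
 [ 0.00000e+00  0.00000e+00  0.00000e+00  1.00000e+00]]
side [[390.34069219   0.         255.09500006]
 [  0.         390.34069219 194.84142637]
 [  0.           0.           1.        ]] [[-8.70000e-01 -4.00000e-01  3.10000e-01  1.86650e+02]
 [-5.00000e-01  6.80000e-01 -5.30000e-01  5.70400e+02]
 [ 0.00000e+00 -6.20000e-01 -7.90000e-01  1.02721e+03]
 [ 0.00000e+00  0.00000e+00  0.00000e+00  1.00000e+00]]
```

Run:
```python
import cv2
for n in('top','side'):
    a=cv2.imread(f'pics/{n}0.png'); cv2.imwrite(f'pics/{n}0b.png',cv2.resize(a,(800,600),interpolation=cv2.INTER_CUBIC))
```

```text
(no output)
```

View pics/top0b.png

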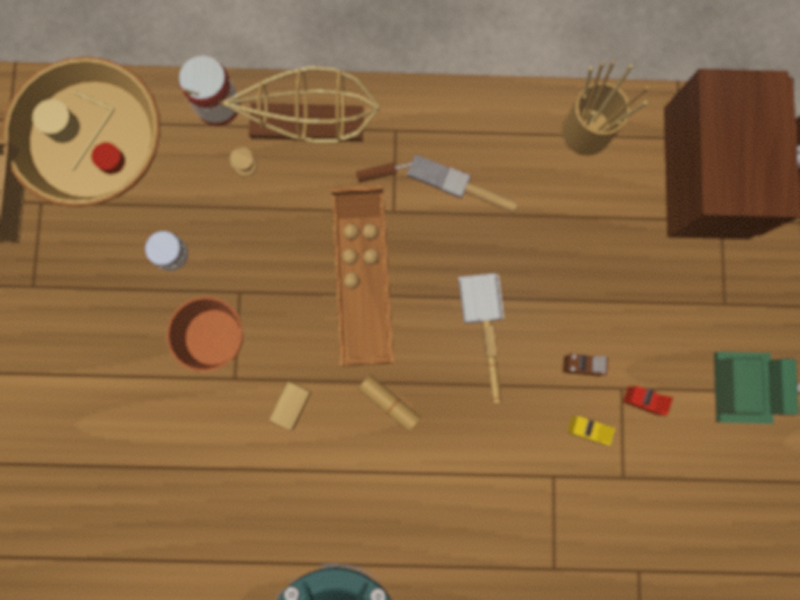

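View pics/side0b.png

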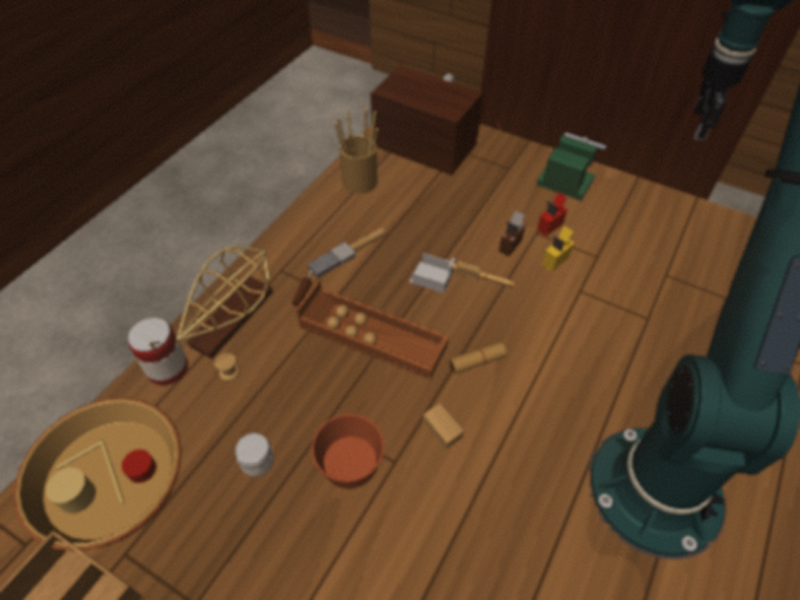

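The top view (800x600) shows the scoop pan at (481,298) with its tail at (496,402), the dark clip at (585,364), the pot at (205,334) and the glue tin at (163,250). The trough runs from (365,362) to (358,190), its end board is at the far end, and the five beads are at about (360,250).

Run:
```python
from h import *
f=np.load('top0.npz');d,K,T,p=f['d'],f['K'],f['T'],f['p'];C=cloud(d,K,T);s=1.5625
S=lambda x0,x1,y0,y1:(slice(int(y0/s),int(y1/s)),slice(int(x0/s),int(x1/s)))
def rep(n,sl,z0,z1):
    Q=C[sl].reshape(-1,3);Q=Q[(Q[:,2]>z0)&(Q[:,2]<z1)]
    r=cv2.minAreaRect(Q[:,:2].astype(np.float32));print(n,len(Q),'med',np.median(Q,0).round(1),'rect',np.round(r[0],1),np.round(r[1],1),round(r[2],1),'zmax',Q[:,2].max().round(1))
    return Q
rep('bench',S(560,640,480,540),-50,50)
rep('scoop rod',S(470,515,322,410),45,90)
rep('scoop pan',S(450,515,265,330),12,45)
rep('clip',S(555,612,345,382),25,110)
rep('clip top',S(555,612,345,382),62,110)
rep('pot',S(155,255,285,380),45,90)
rep('tin',S(135,200,220,280),40,90)
rep('trough',S(320,405,180,375),24,44)
rep('board',S(320,405,180,215),45,90)
rep('spool',S(220,265,140,185),25,90)
for n,u,v in[('b',351,231),('b',370,231),('b',349,256),('b',371,256),('b',351,281)]: print(n,plane(u/s,v/s,20,K,T).round(1))
for n,u,v,z in[('tail',496,402,58),('gripblk far',489,325,70),('gripnear',492,356,70),('panfarL',459,277,32),('panfarR',500,274,32),('nearL',463,321,32),('nearR',503,319,32),('trNL',341,363,36),('trNR',393,361,36),('trFL',333,191,62),('trFR',382,189,62),('clipL',564,362,50),('clipR',607,364,80)]: print(n,plane(u/s,v/s,z,K,T).round(1))
```

```text
bench 1932 med [ 2.119e+02 -4.349e+02 -3.000e-01] rect [ 212.  -435.1] [ 95.2 135.3] 1.2 zmax 7.2
scoop rod 321 med [ 455.1 -246.8   65. ] rect [ 450.2 -247.6] [134.3  18.3] 8.8 zmax 76.1
scoop pan 113 med [ 550.8 -258.7   29. ] rect [ 555.9 -233.6] [78.7 65.1] 7.2 zmax 42.1
clip 324 med [ 447.  -404.1   51.8] rect [ 448.4 -406.9] [63.7 30.4] 86.5 zmax 94.0
clip top 127 med [ 448.6 -412.7   83.1] rect [ 449.3 -404.3] [42.7 24.3] 85.5 zmax 94.0
pot 459 med [489.7 247.   61.6] rect [481.6 221.6] [121.8 120.6] 45.4 zmax 70.5
tin 407 med [623.8 300.5  54. ] rect [624. 301.] [55.2 56.8] 7.2 zmax 62.4
trough 1234 med [626.  -19.7  33.7] rect [587.4 -29.7] [292.1  88.2] 4.7 zmax 44.0
board 134 med [732.5 -18.9  60.1] rect [732.9 -17.7] [ 8.4 87.7] 5.9 zmax 66.7
spool 165 med [787.4 183.2  39.8] rect [787.4 182.6] [36.9 37.9] 1.0 zmax 45.4
b [670.4  -7.5  20. ]
b [671.3 -40.2  20. ]
b [626.4  -5.5  20. ]
b [627.4 -43.2  20. ]
b [583.  -10.4  20. ]
tail [ 383.5 -254.7   58. ]
gripblk far [ 507.5 -240.9   70. ]
gripnear [ 457.1 -246.2   70. ]
panfarL [ 592.6 -194.    32. ]
panfarR [ 599.5 -263.6   32. ]
nearL [ 517.6 -201.7   32. ]
nearR [ 522.7 -269.1   32. ]
trNL [4.419e+02 4.000e-01 3.600e+01]
trNR [447.3 -85.8  36. ]
trFL [728.3  22.3  62. ]
trFR [734.1 -59.9  62. ]
clipL [ 451.6 -367.7   50. ]
clipR [ 448.  -430.4   80. ]
```

```bash
cat >> h.py <<'E'
def pose(yaw,tilt=0,roll=0):
    "tool down, tool x at yaw; tilt>0 = lip up (deg)"
    return (R.from_euler('z',yaw,degrees=True)*R.from_euler('x',180,degrees=True)*R.from_euler('y',tilt,degrees=True)*R.from_euler('x',roll,degrees=True))
def rows(p1,R1,n,p0=None,R0=None):
    "n equal steps (straight line) -> tool-frame rows"
    if p0 is None:
        o=get_obs();p0=o['position'];R0=R.from_euler('xyz',o['ee_rot'],degrees=True)
    p0,p1=np.array(p0,float),np.array(p1,float);w=(R0.inv()*R1).as_rotvec()/n
    for i in range(n):
        Ri=R0*R.from_rotvec(w*i)
        print(np.r_[Ri.inv().apply((p1-p0)/n).round(1),w.round(4)].tolist(),end=',\n')
E
python3 -c "
from h import *
rows([476.5,-243.9,200],pose(7.5),12)"
```

```text
[33.2, -30.6, 2.6, -0.0002, 0.0, 0.0105],
[32.9, -31.0, 2.6, -0.0002, 0.0, 0.0105],
[32.6, -31.3, 2.6, -0.0002, 0.0, 0.0105],
[32.3, -31.6, 2.6, -0.0002, 0.0, 0.0105],
[31.9, -32.0, 2.6, -0.0002, 0.0, 0.0105],
[31.6, -32.3, 2.6, -0.0002, 0.0, 0.0105],
[31.3, -32.6, 2.5, -0.0002, 0.0, 0.0105],
[30.9, -33.0, 2.5, -0.0002, 0.0, 0.0105],
[30.6, -33.3, 2.5, -0.0002, 0.0, 0.0105],
[30.2, -33.6, 2.5, -0.0002, 0.0, 0.0105],
[29.9, -33.9, 2.5, -0.0002, 0.0, 0.0105],
[29.5, -34.2, 2.5, -0.0002, 0.0, 0.0105],
```

{"name": "jog_arm", "arguments": {"series": [[33,-31,0,0,0,0.0105],[33,-31,0,0,0,0.0105],[32.5,-31.5,0,0,0,0.0105],[32,-31.5,0,0,0,0.0105],[32,-32,0,0,0,0.0105],[31.5,-32.5,0,0,0,0.0105],[31.5,-32.5,0,0,0,0.0105],[31,-33,0,0,0,0.0105]], "grip": 0, "newtons": 100}}

```text
clock: 1.1
position: [379.3, -394.8, 231.0]
ee_rot: [-180.0, 0.0, 9.9]
wrist_force: [0.8, 0.5, -0.8]
grip_width: 1.003
grasp_force: 0.0
```

Run:
```python
from h import *
rows([476.5,-243.9,180],pose(7.5),6)
o=get_obs();p,d=grab_frame('wrist');K,T=cam('wrist',o);np.savez('w1.npz',p=p,d=d,K=K,T=T);save(p,'w1.png');print(o['position'],T.round(2),K)
for n,q in[('clip',[448,-407,60]),('scoop',[476,-244,58])]:
    c=np.linalg.inv(T)@np.r_[q,1];print(n,(K@c[:3])[:2]/c[2])
```

```text
[20.3, -22.0, 8.5, -0.0001, 0.0, 0.0069],
[20.1, -22.1, 8.5, -0.0001, 0.0, 0.0069],
[20.0, -22.3, 8.5, -0.0001, 0.0, 0.0069],
[19.8, -22.4, 8.5, -0.0001, 0.0, 0.0069],
[19.7, -22.6, 8.5, -0.0001, 0.0, 0.0069],
[19.5, -22.7, 8.5, -0.0001, 0.0, 0.0069],
[ 379.32810972 -394.82706534  231.04819458] [[ 1.7000e-01 -9.4000e-01 -2.9000e-01  4.5223e+02]
 [-9.9000e-01 -1.7000e-01 -5.0000e-02 -3.8259e+02]
 [-0.0000e+00  2.9000e-01 -9.6000e-01  3.7343e+02]
 [ 0.0000e+00  0.0000e+00  0.0000e+00  1.0000e+00]] [[281.68015952   0.         258.72645656]
 [  0.         281.68015952 192.15101628]
 [  0.           0.           1.        ]]
clip [280.76527211 115.14039834]
scoop [129.71766808  58.76361322]
```

The wrist camera already sees the clip and the scoop, so I'll measure both from its depth and then continue to the scoop.

{"name": "jog_arm", "arguments": {"series": [[20.3,-22,8.5,0,0,0.007],[20,-22,8.5,0,0,0.007],[20,-22.3,8.5,0,0,0.007],[19.8,-22.4,8.5,0,0,0.007],[19.7,-22.6,8.5,0,0,0.007],[19.5,-22.7,8.5,0,0,0.007],[0,0,0,0,0,0]]}}

```text
clock: 2.02
position: [476.9, -242.7, 179.5]
ee_rot: [-179.9, 0.0, 7.8]
wrist_force: [-0.4, 0.5, -0.1]
grip_width: 0.999
grasp_force: 0.0
```

Run:
```python
from h import *
def rep(n,C,b,col=None):
    x0,x1,y0,y1,z0,z1=b
    m=(C[...,0]>x0)&(C[...,0]<x1)&(C[...,1]>y0)&(C[...,1]<y1)&(C[...,2]>z0)&(C[...,2]<z1)
    Q=C[m]
    if len(Q)<5: print(n,len(Q));return
    r=cv2.minAreaRect(Q[:,:2].astype(np.float32));print(n,len(Q),'med',np.median(Q,0).round(1),'rect',np.round(r[0],1),np.round(r[1],1),round(r[2],1),Q.max(0).round(1))
f=np.load('w1.npz');C=cloud(f['d'],f['K'],f['T'])
rep('clip blk',C,(400,500,-450,-360,40,54));rep('clip top',C,(400,500,-450,-360,80,100))
o=get_obs();p,d=grab_frame('wrist');K,T=cam('wrist',o);np.savez('w2.npz',p=p,d=d,K=K,T=T);save(p,'w2.png');print(o['position'],o['ee_rot'])
C=cloud(d,K,T)
rep('bench',C,(300,650,-300,-150,-10,10));rep('rod',C,(370,510,-290,-210,45,80));rep('pan',C,(505,650,-330,-160,15,38));rep('block',C,(400,530,-290,-210,67,80))
a=cv2.imread('pics/w1.png');b=cv2.imread('pics/w2.png')
cv2.imwrite('pics/w12.png',cv2.resize(np.hstack([a[:300],b[:300]]),(800,234)))
cv2.imwrite('pics/wcrop.png',np.vstack([cv2.resize(a[50:190,190:390],(800,560),interpolation=cv2.INTER_CUBIC)]))
```

```text
clip blk 775 med [ 450.4 -404.9   49.9] rect [ 450.2 -406.7] [64. 30.] 85.6 [ 467.2 -374.2   53.1]
clip top 529 med [ 450.8 -415.1   87.8] rect [ 450.6 -403.5] [42.1 23.9] 85.7 [ 463.8 -382.1   93.1]
[ 476.93400827 -242.68259645  179.46970807] [-1.79885913e+02  4.36450211e-02  7.80053300e+00]
bench 35705 med [ 5.193e+02 -2.203e+02  2.000e-01] rect [ 475. -225.] [150. 350.] 90.0 [ 650. -150.   10.]
rod 1840 med [ 457.7 -246.    65.8] rect [ 447.4 -247. ] [127.2  15.5] 7.9 [ 510.  -231.1   72. ]
pan 800 med [ 548.9 -239.5   31.3] rect [ 560.  -231.8] [74.2 64.1] 7.6 [ 600.8 -195.8   34.5]
block 1029 med [ 489.1 -241.4   69.7] rect [ 491.4 -241.2] [64.2 25.1] 8.2 [ 524.8 -224.2   72. ]
```

View pics/wcrop.png

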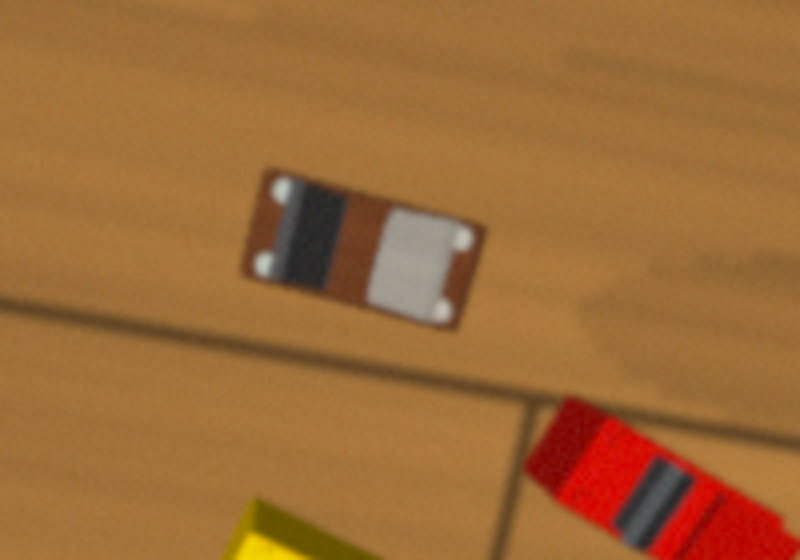

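Crop: the dark clip has its fixed prong on the left, its steel jaw on the right and the groove around (345,250). The red and yellow decoys are clear of it.

Run:
```python
from h import *
f=np.load('w2.npz');C=cloud(f['d'],f['K'],f['T']).reshape(-1,3)
a=np.radians(7.8);L=C-[480,-242.6,0];x=L[:,0]*np.cos(a)+L[:,1]*np.sin(a);y=-L[:,0]*np.sin(a)+L[:,1]*np.cos(a);z=C[:,2]
def st(n,m): print(n,m.sum(),'x',np.percentile(x[m],[1,50,99]).round(1),'y',np.percentile(y[m],[1,50,99]).round(1))
st('rod',(abs(y)<12)&(z>60)&(z<67)&(x<-35));st('rodfar',(abs(y)<12)&(z>60)&(z<67)&(x<-70));st('blk',(abs(y)<12)&(z>68.5)&(z<71.5))
st('wallL',(y>20)&(y<40)&(z>28)&(z<35)&(x>20)&(x<150));st('wallR',(y<-20)&(y>-40)&(z>28)&(z<35)&(x>20)&(x<150));st('back',(abs(y)<20)&(z>28)&(z<35)&(x>20)&(x<150))
st('floor',(abs(y)<20)&(z>1.2)&(z<6)&(x>60)&(x<150))
```

```text
rod 700 x [-95.5 -64.5 -35.5] y [-6.3  0.   7. ]
rodfar 289 x [-96.3 -82.9 -70.1] y [-6.3 -0.   6.3]
blk 859 x [-20.    5.6  42.7] y [-7.5  0.1  7.6]
wallL 214 x [ 44.6  79.7 117.1] y [21.4 30.5 31.8]
wallR 234 x [ 43.6  78.3 117. ] y [-32.2 -30.8 -20.4]
back 109 x [43.6 44.7 45.8] y [-19.1  -0.9  19.2]
floor 2020 x [ 60.3  93.2 140.6] y [-19.5   0.2  19.7]
```

{"name": "jog_arm", "arguments": {"series": [[5,0.3,30,0,0,0],[0,0,40,0,0,0],[0,0,40,0,0,0],[0,0,27,0,0,0],[0,0,0,0,0,0],[0,0,0,0,0,0]]}}

```text
clock: 2.82
position: [481.1, -246.4, 44.2]
ee_rot: [179.9, -0.0, 7.4]
wrist_force: [0.2, 0.4, -0.4]
grip_width: 0.999
grasp_force: 0.0
```

{"name": "jog_arm", "arguments": {"series": [[0,0,0,0,0,0],[0,0,0,0,0,0],[0,0,0,0,0,0],[0,0,0,0,0,0],[0,0,0,0,0,0],[0,0,0,0,0,0],[0,0,0,0,0,0]], "grip": 255, "newtons": 110}}

```text
clock: 3.7
position: [481.2, -245.0, 43.7]
ee_rot: [180.0, -0.0, 7.5]
wrist_force: [-1.6, 1.0, 5.8]
grip_width: 0.164
grasp_force: 106.8
```

```bash
python3 -c "
from h import *
p0=[481.2,-245,143.7];R0=pose(7.5)
rows([443,-41.6,110],pose(4.7),5,p0,R0)"
```

```text
[-2.3, -41.3, 6.7, 0.0, -0.0, 0.0098],
[-2.7, -41.3, 6.7, 0.0, -0.0, 0.0098],
[-3.1, -41.3, 6.7, 0.0, -0.0, 0.0098],
[-3.5, -41.2, 6.7, 0.0, -0.0, 0.0098],
[-3.9, -41.2, 6.7, 0.0, -0.0, 0.0098],
```

{"name": "jog_arm", "arguments": {"series": [[0,0,-25,0,0,0],[0,0,-35,0,0,0],[0,0,-40,0,0,0],[0,0,0,0,0,0],[0,0,0,0,0,0]]}}

```text
clock: 4.32
position: [480.1, -244.7, 142.6]
ee_rot: [-180.0, 0.1, 7.5]
wrist_force: [-0.6, -0.1, -1.5]
grip_width: 0.162
grasp_force: 107.2
```

{"name": "jog_arm", "arguments": {"series": [[-2.3,-41.2,4,0,0,0.0098],[-2.7,-41.2,4,0,0,0.0098],[-3,-41.2,4,0,0,0.0098],[-3,-41.2,4,0,0,0.0098],[-3,-41,4,0,0,0.0098],[0,0,0,0,0,0],[0,0,0,0,0,0],[0,0,0,0,0,0]]}}

```text
clock: 5.32
position: [444.1, -43.4, 122.9]
ee_rot: [180.0, 0.0, 4.6]
wrist_force: [-0.1, 0.4, -2.5]
grip_width: 0.165
grasp_force: 107.3
```

Run:
```python
from h import *
o=get_obs();print(o['position'],o['ee_rot'],o['wrist_force'])
p,d=grab_frame('wrist');K,T=cam('wrist',o);np.savez('w3.npz',p=p,d=d,K=K,T=T)
cv2.imwrite('pics/w3.png',cv2.cvtColor(cv2.resize(p,(800,600)),cv2.COLOR_RGB2BGR))
C=cloud(d,K,T).reshape(-1,3)
a=np.radians(4.7);L=C-[587.4,-29.7,0];x=L[:,0]*np.cos(a)+L[:,1]*np.sin(a);y=-L[:,0]*np.sin(a)+L[:,1]*np.cos(a);z=C[:,2]
for n,s in(('L',1),('R',-1)):
  for x0 in(-20,20,60,100):
    m=(s*y>30)&(s*y<55)&(z>31)&(z<40)&(x>x0)&(x<x0+30)
    if m.sum()>8: print('wall',n,x0,m.sum(),np.percentile(y[m],[3,50,97]).round(1),np.median(z[m]).round(1))
m=(x>-10)&(x<115)&(abs(y)<36)&(z<13)&(z>0);print('floor',np.median(z[m]))
# scoop pan walls in tool frame
P=(C-o['position'])@R.from_euler('xyz',o['ee_rot'],degrees=True).as_matrix()
for n,m in(('sideL',(P[:,1]<-22)&(P[:,1]>-40)),('sideR',(P[:,1]>22)&(P[:,1]<40)),('back',(abs(P[:,1])<18))):
    m=m&(P[:,0]>30)&(P[:,0]<130)&(P[:,2]>5)&(P[:,2]<18);print(n,m.sum(),np.percentile(P[m],[2,50,98],axis=0).round(1).tolist() if m.sum() else '')
```

```text
[444.13854333 -43.4436404  122.92470603] [1.79968450e+02 3.99213367e-02 4.55677733e+00] [-0.12061123  0.39084136 -2.46615554]
wall L -20 186 [39.1 41.2 44.8] 35.7
wall R -20 176 [-42.6 -39.6 -36.8] 35.7
floor 5.803987864632347
sideL 980 [[43.4, -33.3, 10.9], [80.8, -31.5, 12.6], [115.4, -24.1, 17.6]]
sideR 960 [[44.0, 24.1, 11.0], [81.5, 29.4, 12.6], [116.0, 31.1, 17.5]]
back 468 [[42.9, -16.9, 5.5], [44.1, -0.4, 12.1], [45.4, 16.7, 17.4]]
```

View pics/w3.png

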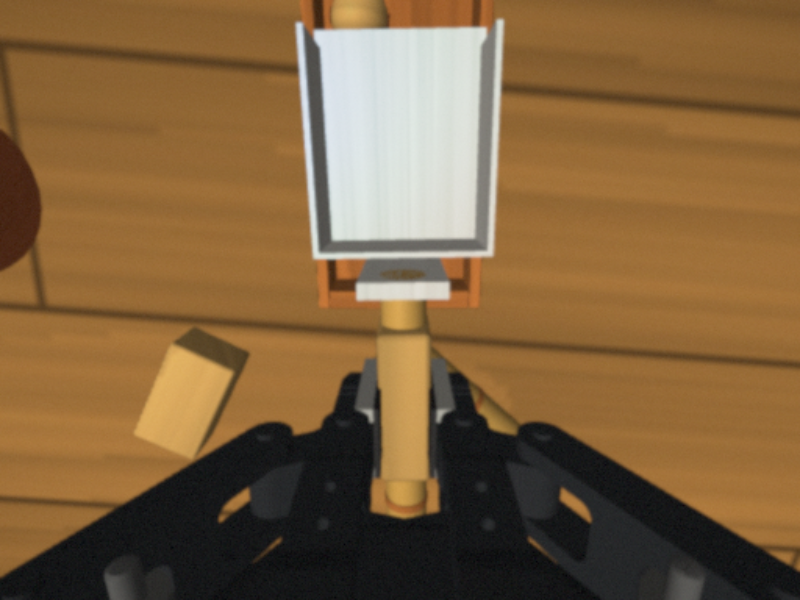

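The pan hangs centred and the trough lies under it, with the nearest bead just ahead of the lip at (358,12). The offcut and block are lower than the fingers will go.

{"name": "jog_arm", "arguments": {"series": [[0,-1,15,0,0,0.002],[0,-0.8,25,0,0,0],[0,0,20,0,0,0],[0,0,8,0,0,0],[0,0,4,0,0,0],[0,0,0,0,0,0],[0,0,0,0,0,0]]}}

```text
clock: 6.25
position: [444.5, -40.4, 51.8]
ee_rot: [180.0, -0.1, 4.6]
wrist_force: [-0.5, 0.4, -2.0]
grip_width: 0.161
grasp_force: 107.3
```

{"name": "jog_arm", "arguments": {"series": [[0,0.8,2,0,0,0.002],[8,0,1,0,-0.02,0],[10,0,0,0,0,0],[10,0,0,0,0,0],[10,0,0,0,0,0],[10,0,0,0,0,0],[10,0,0,0,0,0]]}}

```text
clock: 7.12
position: [488.1, -38.4, 49.3]
ee_rot: [-179.9, 2.6, 4.3]
wrist_force: [-21.8, -2.3, 42.8]
grip_width: 0.168
grasp_force: 114.9
```

{"name": "jog_arm", "arguments": {"series": [[0,0,-2,0,0.02,0],[0,0,-0.5,0,0,0],[0,0,0,0,0,0]]}}

```text
clock: 7.5
position: [502.6, -36.5, 49.7]
ee_rot: [-180.0, -0.0, 4.5]
wrist_force: [0.7, 0.1, -1.1]
grip_width: 0.161
grasp_force: 108.8
```

{"name": "jog_arm", "arguments": {"series": [[10,0,0.3,0,0,0],[10,0,0,0,0,0],[10,0,0,0,0,0],[10,0,0,0,0,0],[10,0,0,0,0,0],[10,0,0,0,0,0],[0,0,0,0,0,0]]}}

```text
clock: 8.38
position: [563.4, -31.8, 49.6]
ee_rot: [180.0, -0.1, 4.5]
wrist_force: [-0.2, 0.4, -1.7]
grip_width: 0.169
grasp_force: 108.7
```

```bash
cat > look.py <<'E'
from h import *
import sys
n=sys.argv[1];o=get_obs();p,d=grab_frame('wrist');K,T=cam('wrist',o)
print(o['position'],o['ee_rot'],o['wrist_force'])
cv2.imwrite(f'pics/{n}.png',cv2.cvtColor(cv2.resize(p[:230],(800,360)),cv2.COLOR_RGB2BGR))
C=cloud(d,K,T);P=(C.reshape(-1,3)-o['position'])@R.from_euler('xyz',o['ee_rot'],degrees=True).as_matrix()
g=cv2.cvtColor(p,cv2.COLOR_RGB2GRAY)
E
python3 look.py w4
```

```text
[563.41745502 -31.76913857  49.63745008] [ 1.79997425e+02 -1.19529657e-01  4.46928428e+00] [-0.15296798  0.43927013 -1.68167608]
```

View pics/w4.png

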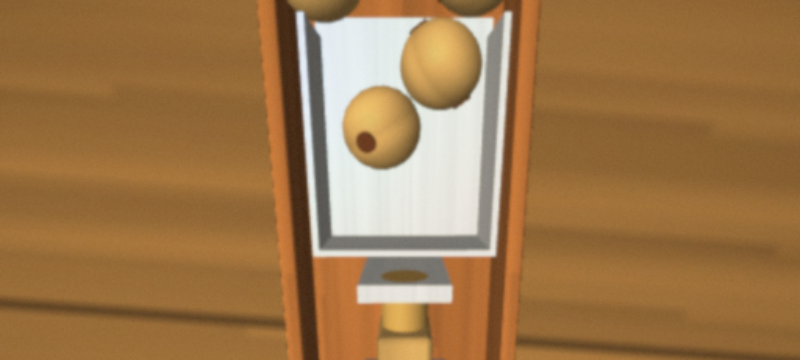

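Two beads are already in the pan at (381,127) and (441,63), and at least two more are at the lip. I'll push on to the ramp.

{"name": "jog_arm", "arguments": {"series": [[5,0,0,0,0,0],[5,0,0,0,0,0],[4,0,0,0,0,0],[3,0,0,0,0,0],[0,0,0,0,0,0],[0,0,0,0,0,0]]}}

```text
clock: 9.18
position: [567.3, -31.1, 48.8]
ee_rot: [-179.9, 1.3, 4.5]
wrist_force: [-16.1, 0.3, 12.1]
grip_width: 0.168
grasp_force: 111.2
```

```bash
python3 look.py w5
```

```text
[567.31838406 -31.09566021  48.77059733] [-179.91227666    1.27237825    4.4955705 ] [-16.10622157   0.26003174  12.12285817]
```

View pics/w5.png

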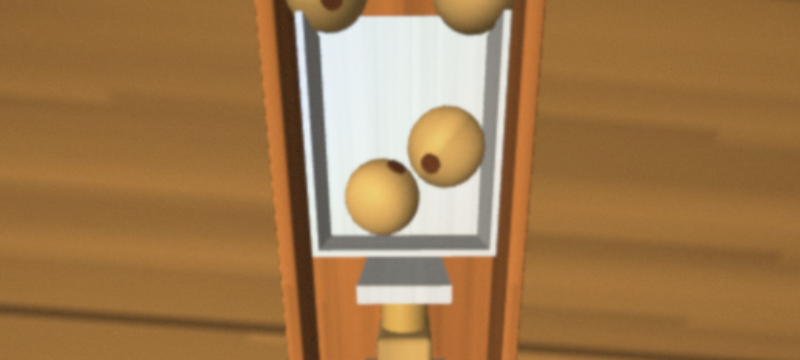

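Two beads are well inside the pan. The front two, at (328,5) and (473,8), are caught on the side-wall ends against the ramp. I'll back off, shift sideways toward the left one and push again.

{"name": "jog_arm", "arguments": {"series": [[-14,0,-1,0,0,0],[-4,-2.5,0,0,0,0],[0,-2.5,0,0,0,0],[6,0,0,0,0,0],[6,0,0,0,0,0],[5,0,0,0,0,0],[4,0,0,0,0,0],[0,0,0,0,0,0]]}}

```text
clock: 10.22
position: [568.4, -26.8, 49.1]
ee_rot: [-179.9, 1.5, 4.2]
wrist_force: [-17.5, -1.0, 12.2]
grip_width: 0.168
grasp_force: 111.2
```

```bash
python3 look.py w6
```

```text
[568.41256689 -26.84378192  49.09523675] [-179.92943097    1.53795133    4.24153546] [-17.467848    -0.99828479  12.24453197]
```

View pics/w6.png

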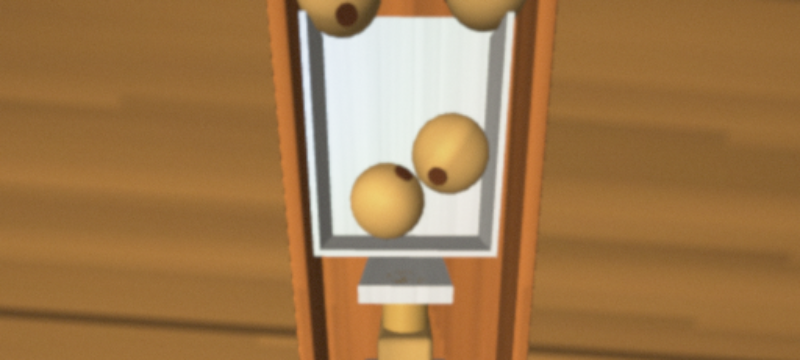

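```bash
cat > tb.py <<'E'
from h import *
from scipy import ndimage as N
def beads(name):
    p,d=grab_frame(name);K,T=cam(name);C=cloud(d,K,T)
    a=np.radians(4.7);L=C-[587.4,-29.7,0];x=L[...,0]*np.cos(a)+L[...,1]*np.sin(a);y=-L[...,0]*np.sin(a)+L[...,1]*np.cos(a);z=C[...,2]
    h=cv2.cvtColor(p,cv2.COLOR_RGB2HSV)
    ref=np.where(x>115,6+(x-115)*1.11,6)
    m=(abs(y)<36)&(x>-130)&(x<143)&(z>ref+12)&(z<70)&(d>0)
    l,n=N.label(m)
    for i in range(1,n+1):
        q=l==i
        if q.sum()>8: print(name,i,q.sum(),'x',np.percentile(x[q],[5,50,95]).round(0),'y',np.percentile(y[q],[5,50,95]).round(0),'z',np.percentile(z[q],[50,98]).round(0),'hsv',np.median(h[q],0))
    return p
for n in('top','side'):
    p=beads(n)
    v=(slice(100,260),slice(190,280)) if n=='top' else (slice(160,260),slice(170,300))
    save(cv2.resize(p[v],None,fx=4,fy=4,interpolation=cv2.INTER_CUBIC)[:600],f'{n}1.png')
E
python3 tb.py
```

```text
top 5 90 x [111. 117. 128.] y [-31.  -3.  16.] z [43. 50.] hsv [ 18.  118.  165.5]
side 3 390 x [ 24.  74. 119.] y [-29.   5.  35.] z [35. 50.] hsv [ 15. 122. 137.]
side 14 102 x [-114.  -69.  -19.] y [ 4. 10. 23.] z [66. 70.] hsv [ 16. 143. 147.]
```

{"name": "jog_arm", "arguments": {"series": [[-16,0,-1,0,0.06,0],[-14,2,0,0,0.03,0],[-12,2,0,0,0,0],[0,0,0,0,0,0],[0,0,0,0,-0.045,0],[0,0,0,0,-0.045,0],[0,0,0,0,0,0]]}}

```text
clock: 11.25
position: [543.2, -32.2, 49.8]
ee_rot: [180.0, -0.3, 4.5]
wrist_force: [0.2, 0.8, -2.8]
grip_width: 0.167
grasp_force: 108.7
```

```bash
python3 tb.py; python3 -c "
from h import *
o=get_obs();print(o['position'],o['ee_rot'],o['wrist_force'])"
```

```text
top 6 249 x [ 89. 101. 117.] y [-32.  -0.  32.] z [32. 44.] hsv [ 18. 123. 166.]
side 3 149 x [ 88. 101. 117.] y [-26.   4.  31.] z [32. 43.] hsv [ 16. 140. 139.]
side 5 270 x [-3. 23. 66.] y [-31.  10.  33.] z [35. 50.] hsv [ 14.  57. 131.]
side 8 103 x [-126.  -87.  -49.] y [-3.  7. 20.] z [67. 70.] hsv [ 16. 142. 147.]
[540.80993761 -32.47491724  49.5266492 ] [ 1.79997471e+02 -7.98740808e-02  4.47849979e+00] [-0.58043694 -1.30389582 -1.28511326]
```

{"name": "jog_arm", "arguments": {"series": [[12,0,0,0,0,0],[12,0,0,0,0,0],[12,0,0,0,0,0],[8,3,0,0,0,0.02],[6,-6,0,0,0,-0.04],[4,6,0,0,0,0.04],[0,-3,0,0,0,-0.02],[0,0,0,0,0,0]]}}

```text
clock: 12.35
position: [570.0, -30.2, 48.9]
ee_rot: [-179.8, 2.7, 4.5]
wrist_force: [-34.7, -1.1, 35.0]
grip_width: 0.166
grasp_force: 114.4
```

```bash
python3 tb.py; python3 look.py w7
```

```text
top 6 33 x [119. 124. 129.] y [-11.  -2.   8.] z [47. 55.] hsv [ 18. 115. 160.]
top 9 11 x [-116. -113. -107.] y [-7. -4. -0.] z [66. 70.] hsv [ 15. 147. 150.]
side 2 399 x [ 25.  78. 121.] y [-31.   7.  33.] z [35. 52.] hsv [ 15. 109. 133.]
side 5 100 x [-111.  -65.  -17.] y [-1.  6. 20.] z [65. 70.] hsv [ 16. 143. 145.]
[569.9673     -30.18844949  48.87622619] [-179.84398052    2.73423222    4.45136863] [-35.72294151  -1.71834743  35.42924595]
```

View pics/w7.png

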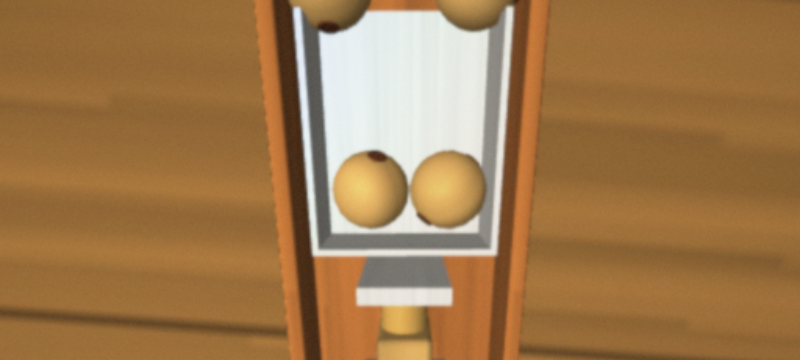

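The two beads sit safely at the back of the pan, while the other three are jammed at the ramp with one stacked between two. I'll carry these two to the pot and come back for more.

{"name": "jog_arm", "arguments": {"series": [[-14,0,-1,0,0.06,0],[-12,0,-2,0,0.06,0],[-4,0,-8,0,0.06,0],[0,0,-16,0,0.06,0],[0,0,-24,0,0,0],[0,0,-30,0,0,0],[0,0,-30,0,0,0],[0,0,0,0,0,0]]}}

```text
clock: 13.5
position: [542.2, -32.8, 158.9]
ee_rot: [180.0, -14.1, 4.4]
wrist_force: [0.1, -0.3, -2.4]
grip_width: 0.168
grasp_force: 109.0
```

```bash
cat > pan.py <<'E'
from h import *
o=get_obs();p,d=grab_frame('wrist');K,T=cam('wrist',o)
P=(cloud(d,K,T)-o['position'])@R.from_euler('xyz',o['ee_rot'],degrees=True).as_matrix()
from scipy import ndimage as N
h=cv2.cvtColor(p,cv2.COLOR_RGB2HSV)
m=(P[...,0]>42)&(P[...,0]<125)&(abs(P[...,1])<29)&(P[...,2]<34)&(P[...,2]>5)&(h[...,1]>60)
l,n=N.label(m)
for i in range(1,n+1):
    q=l==i
    if q.sum()>60: print('panbead',q.sum(),np.median(P[q],0).round(0),h[q][:,1].mean().round())
print(o['clock'],o['position'],o['ee_rot'],o['wrist_force'])
E
python3 pan.py; python3 tb.py
python3 - <<'E'
from h import *
# pot target: yaw 90, lip over pot: TCP 112 behind
rows([482,105,185],pose(90,13),9)
E
```

```text
panbead 1800 [ 62. -12.  15.] 141.0
panbead 1830 [62. 15. 15.] 140.0
13.5 [542.22201939 -32.82406181 158.94908909] [179.97189155 -14.05265049   4.44868548] [ 0.07938276 -0.33784613 -2.36347584]
top 4 210 x [113. 123. 135.] y [-31.  -0.  31.] z [51. 63.] hsv [ 18.  117.5 171. ]
side 2 165 x [108. 120. 135.] y [-28.   5.  33.] z [49. 63.] hsv [ 16. 139. 133.]
[-4.4, -15.7, -4.4, 0.0383, -0.0011, -0.1614],
[-1.8, -16.4, -3.8, 0.0383, -0.0011, -0.1614],
[0.9, -16.6, -3.1, 0.0383, -0.0011, -0.1614],
[3.6, -16.4, -2.5, 0.0383, -0.0011, -0.1614],
[6.1, -15.7, -1.9, 0.0383, -0.0011, -0.1614],
[8.6, -14.5, -1.3, 0.0383, -0.0011, -0.1614],
[10.8, -13.0, -0.8, 0.0383, -0.0011, -0.1614],
[12.8, -11.1, -0.3, 0.0383, -0.0011, -0.1614],
[14.4, -8.9, 0.0, 0.0383, -0.0011, -0.1614],
```

{"name": "jog_arm", "arguments": {"series": [[-4.4,-15.7,-4.4,0.0383,0,-0.1614],[-1.8,-16.4,-3.8,0.0383,0,-0.1614],[0.9,-16.6,-3.1,0.0383,0,-0.1614],[3.6,-16.4,-2.5,0.0383,0,-0.1614],[6.1,-15.7,-1.9,0.0383,0,-0.1614],[8.6,-14.5,-1.3,0.0383,0,-0.1614],[10.8,-13,-0.8,0.0383,0,-0.1614],[12.8,-11.1,-0.3,0.0383,0,-0.1614]]}}

```text
clock: 14.65
position: [487.9, 89.8, 181.3]
ee_rot: [179.7, -13.5, 80.8]
wrist_force: [-0.5, -0.5, -1.2]
grip_width: 0.161
grasp_force: 109.0
```

{"name": "jog_arm", "arguments": {"series": [[14.4,-8.9,0,0.0383,0,-0.1614],[0,0,0,0,0,0],[0,0,0,0,0,0]]}}

```text
clock: 15.02
position: [481.6, 104.2, 184.8]
ee_rot: [179.7, -13.4, 89.9]
wrist_force: [-0.4, -0.4, -1.3]
grip_width: 0.165
grasp_force: 109.0
```

```bash
python3 pan.py
python3 - <<'E'
from h import *
# pot rim via wrist/top
p,d=grab_frame('top');K,T=cam('top');C=cloud(d,K,T).reshape(-1,3)
m=(abs(C[:,0]-482)<80)&(abs(C[:,1]-222)<80)&(C[:,2]>55)&(C[:,2]<72);Q=C[m]
print(len(Q),Q.min(0).round(),Q.max(0).round())
# lip pos for tilts
o=get_obs();R0=R.from_euler('xyz',o['ee_rot'],degrees=True)
print('lip',(o['position']+R0.apply([119,0,44])).round(1))
for t in(-30,-40): print(t,pose(90,t).apply([119,0,44]).round(1),pose(90,t).apply([119,0,0]).round(1))
E
```

```text
panbead 1811 [62. 13. 15.] 140.0
panbead 1806 [ 62. -14.  15.] 142.0
15.025 [481.60548296 104.17385178 184.80558126] [179.68169558 -13.37629485  89.90055946] [-0.4159815  -0.4099501  -1.31090738]
291 [423. 161.  55.] [544. 284.  71.]
lip [482.  230.  169.8]
-30 [  0.   81.1 -97.6] [  0.  103.1 -59.5]
-40 [   0.    62.9 -110.2] [  0.   91.2 -76.5]
```

Run:
```python
from h import *
rows([482.5,84,160],pose(90,0),2)
print()
rows([482.5,110,184],pose(90,-34),5,[482.5,84,160],pose(90,0))
```

```text
[-12.6, 0.4, 9.9, 0.0031, -0.1165, -0.0009],
[-11.4, 0.4, 11.3, 0.0031, -0.1165, -0.0009],

[5.2, -0.0, -4.8, 0.0, -0.1187, -0.0],
[4.6, -0.0, -5.4, 0.0, -0.1187, -0.0],
[3.9, -0.0, -5.9, 0.0, -0.1187, -0.0],
[3.2, 0.0, -6.3, 0.0, -0.1187, -0.0],
[2.4, 0.0, -6.6, 0.0, -0.1187, -0.0],
```

{"name": "jog_arm", "arguments": {"series": [[-12.6,0,9.9,0.003,-0.1165,0],[-11.4,0,11.3,0.003,-0.1165,0],[5.2,0,-4.8,0,-0.1187,0],[4.6,0,-5.4,0,-0.1187,0],[3.9,0,-5.9,0,-0.1187,0],[3.2,0,-6.3,0,-0.1187,0],[2.4,0,-6.6,0,-0.1187,0],[0,0,0,0,0,0]]}}

```text
clock: 16.12
position: [481.9, 114.3, 183.5]
ee_rot: [179.9, 33.8, 90.2]
wrist_force: [0.2, 0.4, -1.7]
grip_width: 0.165
grasp_force: 109.1
```

{"name": "jog_arm", "arguments": {"series": [[0,0,0,0,0,0],[0,0,0,0,0,0],[0,0,0,0,0,0]]}}

```text
clock: 16.5
position: [481.9, 109.5, 185.0]
ee_rot: [179.9, 34.0, 89.8]
wrist_force: [-0.1, -0.2, -2.2]
grip_width: 0.165
grasp_force: 109.1
```

```bash
python3 pan.py; python3 tb.py
cat > potb.py <<'E'
from h import *
from scipy import ndimage as N
for n in('top','side'):
    p,d=grab_frame(n);K,T=cam(n);C=cloud(d,K,T);h=cv2.cvtColor(p,cv2.COLOR_RGB2HSV)
    r=np.hypot(C[...,0]-483.5,C[...,1]-222.5)
    m=(r<56)&(C[...,2]>14)&(C[...,2]<55)&(h[...,0]>12)&(h[...,0]<25)
    l,k=N.label(m)
    for i in range(1,k+1):
        q=l==i
        if q.sum()>15: print('pot',n,q.sum(),np.median(C[q],0).round(),np.percentile(C[q],[5,95],axis=0).round().tolist(),np.median(h[q],0))
    # stray beads on bench
    m=(r>70)&(r<150)&(C[...,2]>12)&(C[...,2]<36)&(d>0);l,k=N.label(m)
    for i in range(1,k+1):
        q=l==i
        if 20<q.sum(): print('stray?',n,q.sum(),np.median(C[q],0).round(),np.median(h[q],0))
E
python3 potb.py; python3 -c "
from h import *
p,d=grab_frame('top');save(cv2.resize(p[140:280,80:280],(800,560)),'top2.png')"
```

```text
16.5 [481.87707743 109.46749392 184.95404849] [179.89436588  33.95908075  89.83660496] [-0.12164652 -0.16513401 -2.24889028]
top 4 253 x [109. 121. 135.] y [-31.  -0.  32.] z [50. 62.] hsv [ 18. 126. 158.]
stray? top 54 [604. 282.  26.] [ 15.  51. 111.]
pot side 69 [478. 225.  30.] [[469.0, 216.0, 19.0], [488.0, 233.0, 35.0]] [ 15. 139. 150.]
pot side 65 [497. 259.  30.] [[487.0, 249.0, 22.0], [507.0, 266.0, 34.0]] [ 16. 138. 159.]
stray? side 43 [597. 303.  25.] [14. 59. 94.]
```

Both beads are in the pot. Now I'll check how the remaining three lie on the ramp.

Run:
```python
from h import *
for n in('top','side'):
    p,d=grab_frame(n);K,T=cam(n);C=cloud(d,K,T)
    a=np.radians(4.7);L=C-[587.4,-29.7,0];x=L[...,0]*np.cos(a)+L[...,1]*np.sin(a);y=-L[...,0]*np.sin(a)+L[...,1]*np.cos(a);z=C[...,2]
    # fit spheres r=14
    m=(abs(y)<36)&(x>80)&(x<141)&(d>0)&(z>np.maximum(6,6+(x-115)*1.11)+9)&(z<75)
    X=np.stack([x[m],y[m],z[m]],1);print(n,len(X))
    rng=np.random.default_rng(0);Q=X.copy()
    for k in range(4):
        best=(0,)
        for _ in range(1500):
            if len(Q)<20:break
            c=Q[rng.integers(len(Q))]+rng.uniform([-10,-12,-14],[10,12,-4])
            s=(abs(np.linalg.norm(Q-c,axis=1)-14)<1.3)
            if s.sum()>best[0]: best=(s.sum(),c)
        if best[0]>20: print(best[0],best[1].round(0));Q=Q[np.linalg.norm(Q-best[1],axis=1)>17]
p,d=grab_frame('top');save(cv2.resize(p[110:240,200:262],(572,600*2))[:600],'ramp.png')
p2,_=grab_frame('side');a=p[112:162,205:255];b=p2[170:230,180:240]
save(np.hstack([cv2.resize(a,(400,400),interpolation=2),cv2.resize(b,(400,400),interpolation=2)]),'ramp2.png')
```

```text
top 267
53 [128.  -0.  46.]
41 [119. -24.  38.]
39 [120.  25.  38.]
side 0
```

View pics/ramp2.png

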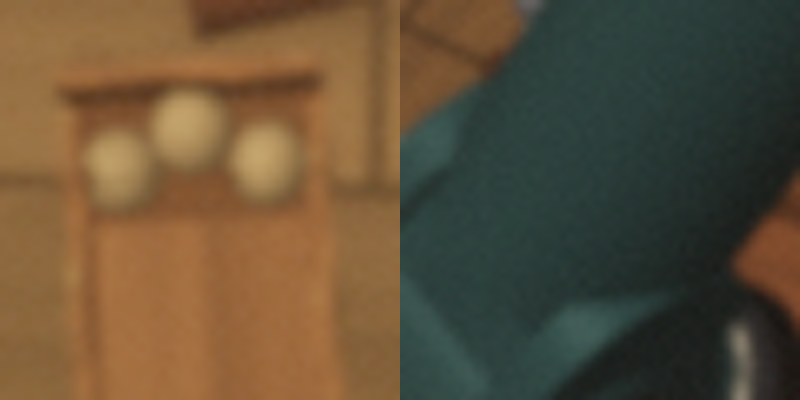

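The arch of three beads is wedged high on the ramp, with the side ones at (118,165) and (265,160) and the middle one at (190,128) in the left panel. I'll return with the pan flat under it so the wall ends knock it loose into the pan.

Run:
```python
from h import *
rows([482,100,205],pose(90,0),4)
print()
rows([527.6,-34.8,120],pose(4.6,0),9,[482,100,205],pose(90,0))
```

```text
[-5.1, 0.0, -2.7, 0.0003, 0.1482, 0.0001],
[-4.7, 0.0, -3.4, 0.0003, 0.1482, 0.0001],
[-4.1, 0.0, -4.1, 0.0003, 0.1482, 0.0001],
[-3.5, 0.0, -4.6, 0.0003, 0.1482, 0.0001],

[-15.0, 5.1, 9.4, 0.0, -0.0, 0.1656],
[-13.9, 7.5, 9.4, 0.0, -0.0, 0.1656],
[-12.5, 9.7, 9.4, 0.0, -0.0, 0.1656],
[-10.8, 11.6, 9.4, 0.0, -0.0, 0.1656],
[-8.7, 13.2, 9.4, 0.0, -0.0, 0.1656],
[-6.4, 14.5, 9.4, 0.0, -0.0, 0.1656],
[-3.9, 15.3, 9.4, 0.0, -0.0, 0.1656],
[-1.3, 15.8, 9.4, 0.0, -0.0, 0.1656],
[1.3, 15.8, 9.4, 0.0, -0.0, 0.1656],
```

{"name": "jog_arm", "arguments": {"series": [[-5.1,0,-2.7,0,0.1482,0],[-4.7,0,-3.4,0,0.1482,0],[-4.1,0,-4.1,0,0.1482,0],[-3.5,0,-4.6,0,0.1482,0],[-15,5.1,9.4,0,0,0.1656],[-13.9,7.5,9.4,0,0,0.1656],[-12.5,9.7,9.4,0,0,0.1656],[-10.8,11.6,9.4,0,0,0.1656]]}}

```text
clock: 18.0
position: [502.0, 39.1, 167.1]
ee_rot: [180.0, 0.0, 51.8]
wrist_force: [-0.3, -0.1, -2.0]
grip_width: 0.166
grasp_force: 109.1
```

{"name": "jog_arm", "arguments": {"series": [[-8.7,13.2,9.4,0,0,0.1656],[-6.4,14.5,9.4,0,0,0.1656],[-3.9,15.3,9.4,0,0,0.1656],[-1.3,15.8,9.4,0,0,0.1656],[1.3,15.8,9.4,0,0,0.1656],[0,0,0,0,0,0],[0,0,0,0,0,0],[0,0,0,0,0,0]]}}

```text
clock: 19.0
position: [527.8, -34.0, 120.8]
ee_rot: [-180.0, -0.1, 4.8]
wrist_force: [0.4, 0.4, -1.3]
grip_width: 0.167
grasp_force: 109.0
```

Run:
```python
from h import *
o=get_obs();print(o['clock'],o['position'],o['ee_rot'])
L=o['position']-[587.4,-29.7,0];print((R.from_euler('z',-4.7,degrees=True).apply(L)).round(1))
rows([527.6,-34.8,53],pose(4.6,0),4)
```

```text
19.0 [527.75206864 -33.97951948 120.81168755] [-1.79976145e+02 -7.31592926e-02  4.80081729e+00]
[-59.8   0.6 120.8]
[-0.1, 0.2, 17.0, -0.0001, -0.0003, 0.0009],
[-0.1, 0.2, 17.0, -0.0001, -0.0003, 0.0009],
[-0.1, 0.2, 17.0, -0.0001, -0.0003, 0.0009],
[-0.1, 0.2, 17.0, -0.0001, -0.0003, 0.0009],
```

{"name": "jog_arm", "arguments": {"series": [[0,0.3,20,0,0,0],[0,0.3,22,0,0,0.002],[0,0,18,0,0,0],[0,0,8,0,0,0],[0,0,2.5,0,0,0],[0,0,0,0,0,0]]}}

```text
clock: 19.75
position: [528.3, -35.5, 50.4]
ee_rot: [180.0, -0.1, 4.6]
wrist_force: [0.3, -0.5, -1.4]
grip_width: 0.169
grasp_force: 109.1
```

{"name": "jog_arm", "arguments": {"series": [[10,0,0,0,0,0],[10,0,0,0,0,0],[10,0,0,0,0,0],[10,0,0,0,0,0],[6,0,0,0,0,0],[5,0,0,0,0,0],[0,0,0,0,0,0],[0,0,0,0,0,0]]}}

```text
clock: 20.75
position: [578.1, -31.6, 49.8]
ee_rot: [180.0, -0.0, 4.5]
wrist_force: [-1.0, 0.6, -1.8]
grip_width: 0.167
grasp_force: 109.2
```

```bash
python3 pan.py
cat > sph.py <<'E'
from h import *
p,d=grab_frame('top');K,T=cam('top');C=cloud(d,K,T)
a=np.radians(4.7);L=C-[587.4,-29.7,0];x=L[...,0]*np.cos(a)+L[...,1]*np.sin(a);y=-L[...,0]*np.sin(a)+L[...,1]*np.cos(a);z=C[...,2]
m=(abs(y)<36)&(x>20)&(x<141)&(d>0)&(z>np.maximum(6,6+(x-115)*1.11)+9)&(z<75)
Q=np.stack([x[m],y[m],z[m]],1);rng=np.random.default_rng(0)
for k in range(5):
    best=(0,)
    for _ in range(1500):
        if len(Q)<20:break
        c=Q[rng.integers(len(Q))]+rng.uniform([-10,-12,-14],[10,12,-4])
        s=(abs(np.linalg.norm(Q-c,axis=1)-14)<1.3)
        if s.sum()>best[0]: best=(s.sum(),c)
    if best[0]>15: print('sph',best[0],best[1].round(0));Q=Q[np.linalg.norm(Q-best[1],axis=1)>17]
E
python3 sph.py
```

```text
panbead 250 [120. -23.   9.] 141.0
panbead 381 [119.  20.   9.] 140.0
20.75 [578.12043033 -31.55646686  49.83317763] [ 1.79991011e+02 -9.82392675e-04  4.53179369e+00] [-0.95717043  0.56423948 -1.84488236]
sph 42 [129.  -1.  47.]
sph 34 [120.  25.  36.]
sph 23 [118. -23.  39.]
```

{"name": "jog_arm", "arguments": {"series": [[3,0,0,0,0,0],[2,3,0,0,0,0.02],[0,-6,0,0,0,-0.04],[0,6,0,0,0,0.04],[0,-3,0,0,0,-0.02],[0,0,0,0,0,0]]}}

```text
clock: 21.6
position: [579.5, -33.1, 49.7]
ee_rot: [179.9, 0.4, 4.4]
wrist_force: [-7.9, -1.2, 3.8]
grip_width: 0.165
grasp_force: 109.9
```

```bash
python3 pan.py;python3 sph.py
```

```text
panbead 140 [119. -23.   8.] 139.0
panbead 2204 [97. -7. 13.] 141.0
panbead 1995 [79. 15. 14.] 140.0
21.6 [579.5200605  -33.07437759  49.68201532] [179.91404129   0.44850492   4.38210355] [-7.89745469 -1.23008701  3.79007558]
sph 35 [122.  22.  39.]
```

Two more beads have rolled into the pan. I'll tilt the lip up and lift.

{"name": "jog_arm", "arguments": {"series": [[-5,0,-1,0,0.05,0],[-8,0,-2,0,0.06,0],[-8,0,-8,0,0.06,0],[0,0,-16,0,0.07,0],[0,0,-24,0,0,0],[0,0,-30,0,0,0],[0,0,-30,0,0,0],[0,0,0,0,0,0]]}}

```text
clock: 22.7
position: [541.4, -34.9, 159.4]
ee_rot: [180.0, -14.2, 4.5]
wrist_force: [0.7, 0.0, -2.2]
grip_width: 0.162
grasp_force: 109.0
```

```bash
python3 pan.py; python3 sph.py
python3 - <<'E'
from h import *
rows([482,104,185],pose(90,13),9)
E
```

```text
panbead 1808 [ 62. -15.  15.] 140.0
panbead 1806 [62. 15. 15.] 140.0
22.7 [541.36846117 -34.91884808 159.42277186] [179.95724758 -14.15416519   4.49604133] [ 0.68389248  0.04852409 -2.18851329]
[-4.3, -15.9, -4.3, 0.0386, -0.0014, -0.1612],
[-1.7, -16.5, -3.6, 0.0386, -0.0014, -0.1612],
[1.0, -16.7, -3.0, 0.0386, -0.0014, -0.1612],
[3.6, -16.4, -2.4, 0.0386, -0.0014, -0.1612],
[6.2, -15.7, -1.7, 0.0386, -0.0014, -0.1612],
[8.7, -14.6, -1.2, 0.0386, -0.0014, -0.1612],
[10.9, -13.0, -0.6, 0.0386, -0.0014, -0.1612],
[12.9, -11.1, -0.2, 0.0386, -0.0014, -0.1612],
[14.5, -8.9, 0.2, 0.0386, -0.0014, -0.1612],
```

{"name": "jog_arm", "arguments": {"series": [[-4.4,-15.7,-4.4,0.0383,0,-0.1614],[-1.8,-16.4,-3.8,0.0383,0,-0.1614],[0.9,-16.6,-3.1,0.0383,0,-0.1614],[3.6,-16.4,-2.5,0.0383,0,-0.1614],[6.1,-15.7,-1.9,0.0383,0,-0.1614],[8.6,-14.5,-1.3,0.0383,0,-0.1614],[10.8,-13,-0.8,0.0383,0,-0.1614],[12.8,-11.1,-0.3,0.0383,0,-0.1614]]}}

```text
clock: 23.8
position: [486.9, 87.7, 181.5]
ee_rot: [179.6, -13.5, 80.9]
wrist_force: [0.2, 0.3, -2.4]
grip_width: 0.163
grasp_force: 109.0
```

{"name": "jog_arm", "arguments": {"series": [[14.4,-8.9,0,0.0383,0,-0.1614],[0,0,0,0,0,0],[0,0,0,0,0,0]]}}

```text
clock: 24.18
position: [480.6, 102.1, 185.0]
ee_rot: [179.6, -13.4, 90.0]
wrist_force: [-0.2, -0.1, -2.2]
grip_width: 0.164
grasp_force: 109.1
```

```bash
python3 pan.py; python3 tb.py; python3 sph.py
```

```text
panbead 1813 [ 62. -14.  15.] 141.0
panbead 1795 [62. 13. 15.] 141.0
24.175 [480.63324534 102.14111141 185.04049217] [179.61882102 -13.36844817  89.98635239] [-0.1515146  -0.0584649  -2.22217121]
top 13 87 x [-90. -80. -69.] y [-23. -12.  -1.] z [29. 37.] hsv [ 18. 126. 165.]
side 12 9 x [-93. -90. -84.] y [-10.  -4.   1.] z [24. 29.] hsv [ 13. 148.  96.]
```

The fifth bead is on the trough floor at x = -80. I'll tip these two.

{"name": "jog_arm", "arguments": {"series": [[-12.6,-1,9.9,0.003,-0.1165,0],[-11.4,-1,11.3,0.003,-0.1165,0],[5.2,0,-4.8,0,-0.1187,0],[4.6,0,-5.4,0,-0.1187,0],[3.9,0,-5.9,0,-0.1187,0],[3.2,0,-6.3,0,-0.1187,0],[2.4,0,-6.6,0,-0.1187,0],[0,0,0,0,0,0]]}}

```text
clock: 25.38
position: [478.9, 112.5, 183.9]
ee_rot: [179.9, 33.7, 90.3]
wrist_force: [-0.3, -0.8, -1.8]
grip_width: 0.165
grasp_force: 109.2
```

{"name": "jog_arm", "arguments": {"series": [[0,0,0,0,0,0],[0,0,0,0,0,0],[0,0,0,0,0,0]]}}

```text
clock: 25.75
position: [478.9, 107.4, 185.2]
ee_rot: [179.8, 34.0, 89.9]
wrist_force: [-0.5, -0.1, -1.4]
grip_width: 0.167
grasp_force: 109.2
```

```bash
python3 pan.py; python3 potb.py
python3 - <<'E'
from h import *
# back to level, up, then above clip: scoop yaw -4.4 ; tail at 152, TCP 72 ahead of clip
rows([482,100,210],pose(90,0),4)
a=np.radians(-4.4);t=np.array([450.2,-406.7])+71*np.array([np.cos(a),np.sin(a)])
print(t)
rows([*t,185],pose(-4.4),14,[482,100,210],pose(90,0))
E
```

```text
25.75 [478.88409958 107.41994999 185.16884244] [179.82560016  33.9767513   89.87195368] [-0.52686626 -0.05302247 -1.36304906]
stray? top 58 [603. 282.  24.] [ 15.   48.5 113. ]
pot side 72 [515. 224.  29.] [[507.0, 214.0, 17.0], [532.0, 232.0, 35.0]] [ 16.  137.  149.5]
pot side 205 [479. 250.  30.] [[460.0, 215.0, 22.0], [504.0, 265.0, 35.0]] [ 16. 139. 152.]
stray? side 43 [598. 303.  26.] [14. 58. 93.]
[-5.2, 0.8, -4.0, 0.0006, 0.1482, 0.0],
[-4.5, 0.8, -4.8, 0.0006, 0.1482, 0.0],
[-3.8, 0.8, -5.4, 0.0006, 0.1482, 0.0],
[-3.0, 0.8, -5.9, 0.0006, 0.1482, 0.0],
[ 520.99074541 -412.147051  ]
[-36.6, 2.8, 1.8, 0.0, -0.0, 0.1177],
[-36.0, 7.1, 1.8, 0.0, -0.0, 0.1177],
[-34.9, 11.2, 1.8, 0.0, -0.0, 0.1177],
[-33.4, 15.3, 1.8, 0.0, -0.0, 0.1177],
[-31.3, 19.1, 1.8, 0.0, -0.0, 0.1177],
[-28.9, 22.6, 1.8, 0.0, -0.0, 0.1177],
[-26.0, 25.9, 1.8, 0.0, -0.0, 0.1177],
[-22.8, 28.7, 1.8, 0.0, -0.0, 0.1177],
[-19.3, 31.2, 1.8, 0.0, -0.0, 0.1177],
[-15.5, 33.3, 1.8, 0.0, -0.0, 0.1177],
[-11.5, 34.8, 1.8, 0.0, -0.0, 0.1177],
[-7.3, 36.0, 1.8, 0.0, -0.0, 0.1177],
[-3.0, 36.6, 1.8, 0.0, -0.0, 0.1177],
[1.3, 36.7, 1.8, 0.0, -0.0, 0.1177],
```

Four beads are in the pot. Next I'll carry the scoop to the clip.

{"name": "jog_arm", "arguments": {"series": [[-5.2,0.8,-4,0,0.1482,0],[-4.5,0.8,-4.8,0,0.1482,0],[-3.8,0.8,-5.4,0,0.1482,0],[-3,0.8,-5.9,0,0.1482,0],[-36.6,2.8,0,0,0,0.1177],[-36,7.1,0,0,0,0.1177],[-34.9,11.2,0,0,0,0.1177],[-33.4,15.3,0,0,0,0.1177]]}}

```text
clock: 26.9
position: [492.9, -47.4, 210.1]
ee_rot: [179.9, 0.0, 62.9]
wrist_force: [0.6, 0.7, -1.5]
grip_width: 0.164
grasp_force: 109.1
```

{"name": "jog_arm", "arguments": {"series": [[-31.3,19.1,2,0,0,0.1177],[-28.9,22.6,2,0,0,0.1177],[-26,25.9,2,0,0,0.1177],[-22.8,28.7,2,0,0,0.1177],[-19.3,31.2,2,0,0,0.1177],[-15.5,33.3,2,0,0,0.1177],[-11.5,34.8,2,0,0,0.1177],[-7.3,36,2,0,0,0.1177]]}}

```text
clock: 27.9
position: [515.5, -339.4, 193.9]
ee_rot: [-180.0, -0.0, 9.0]
wrist_force: [-0.3, 0.2, -1.9]
grip_width: 0.168
grasp_force: 109.1
```

{"name": "jog_arm", "arguments": {"series": [[-3,36.6,5,0,0,0.1177],[1.3,36.7,5,0,0,0.1177],[0,0,0,0,0,0],[0,0,0,0,0,0],[0,0,0,0,0,0]]}}

```text
clock: 28.52
position: [522.3, -409.7, 184.2]
ee_rot: [-179.9, -0.1, -4.2]
wrist_force: [0.2, -0.7, -1.9]
grip_width: 0.163
grasp_force: 109.0
```

```bash
cat > rodclip.py <<'E'
from h import *
def prof(n,C,ang,org):
    a=np.radians(ang);L=C-np.r_[org,0];x=L[:,0]*np.cos(a)+L[:,1]*np.sin(a);y=-L[:,0]*np.sin(a)+L[:,1]*np.cos(a);return x,y,C[:,2]
o=get_obs();print(o['clock'],o['position'],o['ee_rot'],o['wrist_force'])
tl=R.from_euler('z',4.4,degrees=True).apply(o['position']-[450.2,-406.7,0]);print('TCP in clip',tl.round(1))
for n in('top','wrist','side'):
    q=get_obs();p,d=grab_frame(n);K,T=cam(n,q);C=cloud(d,K,T)[d>0].reshape(-1,3)
    x,y,z=prof(n,C,-4.4,[450.2,-406.7]);zr=o['position'][2]-43.7+58+7  # rod top
    for x0,x1 in((-35,-15),(-15,15),(15,35),(100,115),(115,190)):
        m=(x>x0)&(x<x1)&(abs(y)<11)&(abs(z-zr)<5)
        if m.sum()>5: print(n,'rod',x0,x1,m.sum(),'y',np.percentile(y[m],[5,50,95]).round(1),'z',np.median(z[m]).round(1),'xmin',x[m].min().round(1))
    zp=o['position'][2]-43.7+32
    m=(x>100)&(x<200)&(abs(y)<45)&(abs(z-zp)<4)
    if m.sum()>20:
        r=cv2.minAreaRect(np.stack([x[m],y[m]],1).astype(np.float32));print(n,'pan',np.round(r[0],1),np.round(r[1],1),round(r[2],1))
    m=(abs(x)<25)&(abs(y)<40)&(z>44)&(z<53)
    if m.sum()>20:
        r=cv2.minAreaRect(np.stack([x[m],y[m]],1).astype(np.float32));print(n,'clipblk',np.round(r[0],1),np.round(r[1],1),round(r[2],1))
E
python3 rodclip.py
```

```text
28.525 [ 522.30150991 -409.67304737  184.17086584] [-1.79930722e+02 -9.93720599e-02 -4.15748364e+00] [ 0.21558042 -0.68762354 -1.86189388]
TCP in clip [ 72.1   2.6 184.2]
top rod -35 -15 15 y [-3.2  3.1  7.2] z 201.9 xmin -26.1
top rod -15 15 46 y [-2.4  2.9  7.2] z 202.3 xmin -13.1
top rod 15 35 38 y [-3.1  2.4  7.2] z 203.0 xmin 16.5
top rod 100 115 10 y [4.5 7.7 9.3] z 204.7 xmin 101.6
top pan [151.    1.7] [72.  65.4] 0.8
top clipblk [-1.3  0.5] [63.2 30.4] 89.4
wrist rod 15 35 114 y [-3.3  2.3  7.7] z 203.1 xmin 30.1
wrist rod 100 115 949 y [-6.3  2.2  9.1] z 207.0 xmin 100.0
wrist rod 115 190 288 y [-9.5  0.4  9.8] z 205.7 xmin 115.0
wrist pan [153.6   2.7] [74.5 64.5] 0.3
wrist clipblk [13.3  0.2] [ 4.3 64. ] 0.5
side rod -35 -15 8 y [-0.2  3.   7.6] z 201.7 xmin -24.5
side rod -15 15 22 y [-1.9  3.4  7.6] z 202.6 xmin -13.2
side rod 15 35 19 y [-1.2  5.1  9.9] z 203.6 xmin 15.5
side rod 100 115 9 y [ 1.1  6.7 10.3] z 207.0 xmin 101.5
side pan [151.2   0.8] [71.4 74.2] 3.1
side clipblk [-1.9 -0.3] [71.4 29.9] 89.1
```

{"name": "jog_arm", "arguments": {"series": [[0,1,20,0,0,0.004],[0,1.5,35,0,0,0],[0,0,30,0,0,0],[0,0,17,0,0,0],[0,0,0,0,0,0],[0,0,0,0,0,0],[0,0,0,0,0,0]]}}

```text
clock: 29.55
position: [523.0, -414.7, 83.5]
ee_rot: [179.9, -0.3, -4.5]
wrist_force: [-0.1, -0.6, -1.9]
grip_width: 0.165
grasp_force: 109.1
```

```bash
python3 rodclip.py | grep -v side
```

```text
29.55 [ 522.98578692 -414.74533195   83.54767109] [179.91082403  -0.25058669  -4.53618757] [-0.14899176 -0.60982715 -1.91434205]
TCP in clip [73.2 -2.4 83.5]
top rod -35 -15 9 y [-6.7 -2.6  3.2] z 101.6 xmin -24.3
top rod -15 15 31 y [-7.8 -2.7  1.4] z 101.9 xmin -14.0
top rod 15 35 30 y [-7.4 -2.9  2.3] z 102.1 xmin 16.0
top pan [150.6  -3.4] [65.5 77.2] 87.8
top clipblk [-1.8 -1. ] [64.5 29.4] 89.8
wrist rod 15 35 88 y [-7.9 -2.6  2.8] z 102.2 xmin 30.7
wrist rod 100 115 977 y [-9.  -1.8  7.2] z 106.4 xmin 100.0
wrist rod 115 190 353 y [-9.8 -0.5  9.5] z 105.7 xmin 115.1
wrist pan [154.5  -2.5] [74.6 64.5] 0.0
wrist clipblk [-4.4 -4.9] [21.2 27.2] 1.1
```

{"name": "jog_arm", "arguments": {"series": [[0,-2.5,8,0,0,0],[0,0,8,0,0,0],[0,0,6,0,0,0],[0,0,5,0,0,0],[0,0,5,0,0,0],[0,0,4,0,0,0],[0,0,3,0,0,0],[0,0,0,0,0,0]]}}

```text
clock: 30.7
position: [522.6, -412.2, 44.0]
ee_rot: [179.9, -0.1, -4.5]
wrist_force: [-0.0, 0.9, 3.4]
grip_width: 0.163
grasp_force: 110.1
```

```bash
python3 rodclip.py | grep -v side
```

```text
30.7 [ 522.60822838 -412.24233243   43.97973809] [ 1.79944561e+02 -1.34640536e-01 -4.54390818e+00] [-0.02736896  0.87140698  3.41846904]
TCP in clip [72.6  0.  44. ]
top rod -35 -15 15 y [-4.7  0.3  4.4] z 64.0 xmin -25.1
top rod -15 15 52 y [-5.8 -0.6  7.1] z 64.1 xmin -14.6
top rod 15 35 35 y [-5.3 -0.8  5. ] z 63.0 xmin 15.5
top rod 100 115 7 y [2.3 5.8 7.3] z 65.4 xmin 106.8
top pan [149.4  -1.1] [76.8 66.2] 1.8
top clipblk [-1.5 -0.6] [64.3 29.8] 89.5
wrist rod 15 35 80 y [-6.2 -0.5  6.2] z 63.6 xmin 30.2
wrist rod 100 115 1140 y [-8.2  0.1  8.3] z 66.7 xmin 100.0
wrist rod 115 190 328 y [-9.9  0.   9.8] z 66.2 xmin 115.0
wrist pan [ 1.533e+02 -1.000e-01] [74.7 64.5] 0.1
```

{"name": "jog_arm", "arguments": {"series": [[0,0,0,0,0,0],[0,0,0,0,0,0],[0,0,0,0,0,0],[0,0,0,0,0,0],[0,0,0,0,0,0],[0,0,0,0,0,0]], "grip": 0}}

```text
clock: 31.6
position: [522.4, -411.7, 43.2]
ee_rot: [180.0, -0.1, -4.5]
wrist_force: [0.5, -0.4, -0.6]
grip_width: 1.001
grasp_force: 0.0
```

{"name": "jog_arm", "arguments": {"series": [[0,0,-20,0,0,0],[0,0,-40,0,0,0],[0,0,-50,0,0,0],[-30,0,-40,0,0,0],[-30,0,-10,0,0,0],[0,0,0,0,0,0],[0,0,0,0,0,0],[0,0,0,0,0,0]]}}

```text
clock: 32.6
position: [463.3, -406.4, 202.8]
ee_rot: [-180.0, -0.1, -4.5]
wrist_force: [0.4, -1.2, -0.8]
grip_width: 0.999
grasp_force: 0.0
```

```bash
cat > fin.py <<'E'
from h import *
o=get_obs();print(o['clock'],o['position'],o['wrist_force'])
p,d=grab_frame('wrist');K,T=cam('wrist',o);C=cloud(d,K,T)
L=R.from_euler('z',4.4,degrees=True).apply((C-[450.2,-406.7,0]).reshape(-1,3));x,y,z=L.T
for x0,x1 in((-29,-16),(-10,10),(16,40),(48,90)):
    m=(x>x0)&(x<x1)&(abs(y)<8)&(z>48)&(z<75);q=m
    print('rod',x0,m.sum(),np.percentile(y[q],[3,50,97]).round(1) if q.any() else '',np.percentile(z[q],[50,90]).round(1) if q.any() else '')
m=(abs(x)<12)&(abs(y)<40)&(z>74)&(z<97)
for s in(1,-1):
    q=m&(s*y>0)
    if q.any(): print('prong',s,q.sum(),np.percentile(y[q],[2,50,98]).round(1),z[q].max().round(1))
m=(x>100)&(x<200)&(abs(y)<45)&(abs(z-31.5)<4);r=cv2.minAreaRect(np.stack([x[m],y[m]],1).astype(np.float32));print('pan',r,'wallz',[np.median(z[m&(x>a)&(x<a+25)]).round(1) for a in(110,140,165)])
c=np.linalg.inv(T)@[450.2,-406.7,60,1];u,v=((K@c[:3])[:2]/c[2]).astype(int);print(u,v)
a=p[max(0,v-60):v+60,max(0,u-70):u+70];b=grab_frame('side')[0];save(np.hstack([cv2.resize(a,(400,340),interpolation=2),cv2.resize(b[100:202,240:360],(400,340),interpolation=2)]),'fin.png')
E
python3 fin.py; python3 potb.py; python3 tb.py
```

```text
32.6 [ 463.31653603 -406.37274957  202.82892577] [ 0.39705125 -1.24681055 -0.82679661]
rod -29 83 [-5.5  0.9  7.4] [64.  65.4]
rod -10 238 [-5.2  0.9  7.3] [64.6 72.8]
rod 16 319 [-6.3  0.9  7.1] [63.8 65.4]
rod 48 729 [-7.7 -0.1  7.6] [69.7 70.7]
prong 1 349 [10.9 17.5 24.1] 91.4
prong -1 315 [-17.2 -11.7  -5.2] 93.1
pan ((148.81365966796875, -0.35198974609375), (64.15154266357422, 75.31993103027344), 89.70591735839844) wallz [np.float64(31.6), np.float64(31.7), np.float64(31.6)]
259 193
pot top 86 [516. 217.  28.] [[506.0, 208.0, 19.0], [531.0, 228.0, 34.0]] [ 17. 127. 152.]
pot top 187 [487. 250.  28.] [[460.0, 235.0, 20.0], [508.0, 267.0, 34.0]] [ 17. 128. 151.]
pot top 79 [479. 216.  29.] [[469.0, 206.0, 23.0], [490.0, 226.0, 34.0]] [ 17. 128. 153.]
stray? top 49 [604. 281.  25.] [ 14.  53. 110.]
pot side 70 [515. 223.  30.] [[506.0, 213.0, 20.0], [530.0, 232.0, 35.0]] [ 16.  143.  142.5]
pot side 203 [479. 250.  30.] [[461.0, 216.0, 22.0], [504.0, 265.0, 35.0]] [ 16. 143. 141.]
stray? side 46 [597. 304.  26.] [14.  60.5 87. ]
top 7 85 x [-91. -79. -68.] y [-23. -12.  -2.] z [30. 36.] hsv [ 17. 128. 161.]
side 29 59 x [-91. -80. -69.] y [-17.  -6.   1.] z [29. 36.] hsv [ 15. 144. 136.]
```

View pics/fin.png

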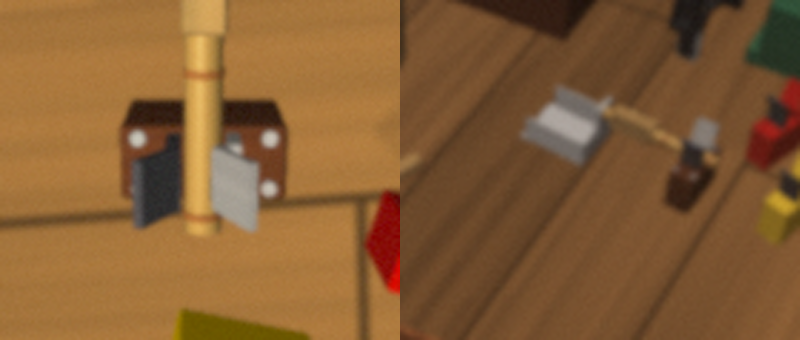

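The rod is seated at an axis height of about 57.5 mm with the pan level. The jaw is back at its initial closed position. Four beads are in the pot and one is in the trough.

```bash
python3 -c "
from plant import job_done
print(job_done())"
```

```text
the job is handed in; nothing more can be done
None
```

I handed the job in at about 33 s, with four beads in the pot and the fifth in the trough, the scoop seated in the dark clip with its jaw closed and pan flat, and the gripper clear; no verdict was shown.

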